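# Rake the breadsticks into the grooves of the griddle

## Robot

A 7-joint arm with a two-finger parallel gripper is mounted at the origin on a cart in front of the work surface, level with it; the furniture and walls round the work are solid. World frame = base frame: x ahead of the robot, y to its left, z up, the work surface at z = 0. Lengths are in m, angles in rad, forces in N, time in s.
With the tool pointing down it reaches from about 0.425 to 0.925 m from the base axis. Payload 6.8 kg.
Tool frame: the origin (TCP) lies at the very end of the fingers, on their centre line; the grasp point (between the pads) lies 19 mm behind it; z points along the fingers, y is the line along which they close (so a half turn about z gives the same grasp; the last joint's range is limited). The gripper opens to 85 mm and grips with 20 to 120 N. Pads are 22 mm wide; open, the fingers measure 114 mm over their backs; the gripper's body (76 mm by 85 mm) begins 54 mm behind the grasp point. The pads swing forward as they close: fully open they stand 13 mm farther back than shut.
Start: joints at [-1.25, 0.477, 0.022, 1.555, -0.011, 1.109, -0.083], TCP at [0.281, 0.614, 0.231] pointing down, gripper open.
Joint ranges: [-2.96, 2.96], [-0.34, 2.1], [-1.41, 1.46], [0.24, 2.44], [-1.37, 4.51], [0.17, 1.92], [-2.96, 2.96]. Speed limits (rad/s): [2.39, 2.39, 3.14, 3.14, 3.14, 3.14, 3.14].

## Interface

Orientations are given as [roll, pitch, yaw] about the fixed x, y, z axes, in that order (R = Rz(yaw) Ry(pitch) Rx(roll)).
In Python, from rig import read_state, get_image, camera_model, job_done gives the robot as it stands.
- The arm moves only by the tool apply_moves, never from a script. Its argument "targets" is a list of rows, each an object with "rotation": the turn, a rotation vector about the tool's x, y, z in degrees, a list of three; "offset": the shift along the tool's x, y, z in mm, a list of three; "gripper": the finger opening in mm, from 0 to 85.4. In form: [{"rotation": [rx, ry, rz], "offset": [dx, dy, dz], "gripper": gripper}, ...]. A call has 1 to 20 rows; each row is the pose to reach, as a shift and turn from the pose commanded when the call began, along the tool's axes at that moment; what a row does not reach only later rows make up. A row lasts 1/10 s, in which the tool goes at most 50 mm and 8.59 degrees, less where a joint would pass 70% of its speed; a pose out of reach is approached as far as the arm can. A call with a gripper value outside its range is refused whole. The fingers move at their own pace and stop on an object; "force" is the grip in N (left out, the last holds). Time passes only in rows, so rows that repeat a pose let the fingers close. It gives the time, the measured TCP pose, the force, the opening and the grip force at its end, in the units of the state.
- read_state(): the state, without advancing time (a new reading comes with each control period).
- get_image(name): name is "scene" or "top" or "wrist"; returns (picture, depth): 384x512x3 uint8, blue, green, red; 384x512 float32, m along the optical axis (not along the pixel's ray), 0 where there is no reading.
- camera_model(name): a dict with "fov_y" (degrees; the focal length in pixels is half the picture's height over the tangent of half this angle, whatever the lens; pixels are square), "cx", "cy" (the principal point, pixels), "extrinsics" (4x4, takes a point from world to camera coordinates). Camera axes: x right, y down, z forward; pixel columns grow to the right and rows downward; lengths in m; the calibration is good to about 2 mm. A picture is of the moment at which its call begins: read the wrist's pose just before it. camera_model takes no time and is no camera call; for the wrist camera it gives the pose at the moment of the call.
- job_done(): hands the job in; it is judged then, once.
The state is a dict: "time_s": time; "qpos": joint angles; "joint_vel": joint speeds; "joint_torque": joint torques, N m; "tcp_pos": TCP position; "eef_rot": TCP orientation; "force": force on the tool from outside, world axes, zero at the start; "wrist_torque": the same for the moment, N m; "gripper_width": finger opening in m; "gripper_force": force on a finger pad.
Only numpy, scipy, OpenCV 4.12 (cv2) and the standard library are available. Lean on these libraries where they do the work, as an engineer would, in place of code of your own. Each camera call takes 0.05 s, during which the arm holds its last target. There are 200 camera calls.

## Task

The breadsticks are crisping on the hot ribbed griddle, but they lie every which way across the ribs. Take the rake from its stand and comb them towards you until all four lie straight, each down in a groove of its own, side by side at the front edge (the edge nearest you); then put the rake back in its stand the way it stood. The plate and the breadsticks are hot, so touch them only with the rake, and leave the jars and the spice shaker nearby standing where they are.

Things in the scene. Friction and masses are not known exactly. Their poses are not given: they have to be found in the camera images.
- griddle: Black cast-iron ribbed griddle plate, 300 mm (x) by 266 mm (y), fixed over the gas rings, a loop handle at its front and back end. Origin: centre of the underside; +x away from the robot (front edge at -x), z up. Floor 12 mm above the origin; round it a lip 10 mm wide, top at z = 28 mm: the inside spans x = -140 to 140, y = -123 to 123 mm.
- rib_tops (a point): Centre of the griddle at the level of its rib tops (griddle x = 0, y = 0, z = 14 mm). 17 fixed round-topped ribs, 6 mm wide, 2 mm high, run along the griddle's y (from -112 to 112 mm), 16 mm apart, at x = -124.5, -108.5 ... 131.5 mm. A stick lying across the ribs has its axis at z = 21 mm, one down in a groove at z = 19 mm (griddle frame).
- front_groove (a point): Where the axis of a stick lies in the groove next to the front lip: griddle x = -132.5, y = 0, z = 19 mm. The next grooves are at x = -116.5, -100.5, -84.5, -68.5 mm. Sticks pushed against one another stand 14 mm apart, closer than the grooves; they drop into the grooves when the rake is eased back, and a second or third short pull settles any that stay on a rib.
- stick_1: Breadstick, a rigid round rod 120 mm long, 14 mm thick, with rounded ends, 12 g, golden brown. Origin: middle of its axis, 7 mm over what it lies on; its x runs along the stick (either way round). At the start it lies askew on the ribs, 10 to 26 degrees off their direction. All four are alike.
- stick_2: Breadstick, like stick_1: 120 mm long, 14 mm thick; origin in the middle of its axis, x along it.
- stick_3: Breadstick, like stick_1: 120 mm long, 14 mm thick; origin in the middle of its axis, x along it.
- stick_4: Breadstick, like stick_1: 120 mm long, 14 mm thick; origin in the middle of its axis, x along it.
- rake: Griddle rake, 110 mm tall, 0.17 to 0.28 kg: wooden grip, wooden head 150 mm wide (y), 25 mm thick (x), 38 to 60 mm above the origin, eight 4 mm steel wire tines 20 mm apart. Origin: at the tine tips' level, mid width; z up to the grip. The tines bend forward: the tips' front is at x = -9 mm; pull it to -x. Works with z upright, tips on or up to 3 mm over the ribs; 5 to 8 N.
- rake_grip (a point): Middle of the rake's wooden grip, 95 mm above the rake's origin along its z. The grip is 18 mm thick (rake x), 30 mm high (z) and 110 mm long (y). In the stand the rake leans 35 degrees, its grip towards the robot, so a gripper closing on the 18 mm thickness, fingers along the rake's -z, is tilted 35 degrees. Hold it firmly (about 90 N).
- stand: Steel rake stand fixed right of the hob, 180 mm wide (y), base 84 mm deep (x) and 12 mm thick. Origin: on its underside, mid width, 46 mm before the rear edge; +x away from the robot. A strip leaning 35 degrees to -x, its flared lip 62 mm up, carries the rake's head from in front; side plates 166 mm apart guide the 150 mm head; a low flared rail (top at z = 25 mm) behind the tips stops them.
- rake_home (a point): Where the rake's origin is when it stands in the stand: x = 30, y = 0 (3 mm either way), z = 16 mm in the stand's frame. There its y is parallel to the stand's y and its z leans 35 degrees from vertical to the stand's -x. It goes out and in along its own z (going in, 2 to 3 mm off the strip until 12 mm from home) and stays by its own weight.
- small_jar: Small brown jar with a white ribbed cap, 49 mm across, 90 mm high, on the worktop right of the hob, before the stand; loose bystander. Origin: its foot.
- pickle_jar: Green-lidded glass jar, 96 mm across, 126 mm high, on the worktop left of the hob; loose bystander. Origin: its foot.
- spice_a: Spice shaker with a black cap, 41 mm across, 105 mm high, at the left edge of the hob; loose bystander. Origin: its foot.

How it is judged:
On the way, in this order (a step that is already met when the one before it is completed fails the run):
1. the rake has been lifted out of its stand (distance of rake from where it was at the start of the episode above 0.08 m), for 0.1 s.
2. all four breadsticks lie straight in grooves at the front of the griddle (angle between the x axis of each of stick_1, stick_2, stick_3, stick_4 and the y axis of griddle, either way round below 0.1 rad and z of stick_1 in the frame of griddle between 0.016 and 0.0205 m and x of stick_1 in the frame of griddle between -0.14 and -0.05 m and y of stick_1 in the frame of griddle between -0.075 and 0.075 m and z of stick_2 in the frame of griddle between 0.016 and 0.0205 m and x of stick_2 in the frame of griddle between -0.14 and -0.05 m and y of stick_2 in the frame of griddle between -0.075 and 0.075 m and z of stick_3 in the frame of griddle between 0.016 and 0.0205 m and x of stick_3 in the frame of griddle between -0.14 and -0.05 m and y of stick_3 in the frame of griddle between -0.075 and 0.075 m and z of stick_4 in the frame of griddle between 0.016 and 0.0205 m and x of stick_4 in the frame of griddle between -0.14 and -0.05 m and y of stick_4 in the frame of griddle between -0.075 and 0.075 m), for 0.2 s.
At the end, for the whole second after the job is handed in: Each breadstick still, within 6 degrees of the ribs, axis 16 to 20.5 mm above the griddle's underside (in a groove), middle over 50 mm in front of the plate's centre; rake let go, in its stand within 12 mm of its home sideways and lengthwise, 8 mm in height, leaning 28 to 43 degrees (all of step 2 and linear speed of each of stick_1, stick_2, stick_3, stick_4, rake below 0.02 m/s and x of rake in the frame of stand between 0.018 and 0.042 m and y of rake in the frame of stand between -0.012 and 0.012 m and z of rake in the frame of stand between 0.008 and 0.024 m and angle between rake's own z axis and vertical between 0.48 and 0.75 rad); the robot touches nothing.
It fails at once if the gripper or arm touched a hot breadstick (contact force between any of the fingers, the arm and stick_1 above 0.5 N or contact force between any of the fingers, the arm and stick_2 above 0.5 N or contact force between any of the fingers, the arm and stick_3 above 0.5 N or contact force between any of the fingers, the arm and stick_4 above 0.5 N).
It fails at once if the gripper or arm touched the hot griddle (contact force between any of the fingers, the arm and griddle above 1 N).
It fails at once if the small jar, green-lidded jar or spice shaker was moved more than 25 mm (distance of any of small_jar, pickle_jar, spice_a from where it was at the start of the episode above 0.025 m).
It also fails if it takes over 64 s, if anything falls off the work surface, if the arm or the gripper's body presses on something with over 40 N, if the wrist force passes 120 N, or if a joint passes its speed limit or range.

## Working session

There is one attempt and no reset: what is moved stays moved. The work goes in short steps, Python scripts to look and compute and a tool call to move; the robot and the scene stay as the last step left them, time stands still between calls to the robot, and variables do not carry over. Pictures are saved under pics/ and viewed, at most 10 in all, crops included, and the job is handed in when it is done.

Besides the shell and the picture viewer there is one more tool, called in YAML: its name, and indented under it one key for each argument. apply_moves: Moves the arm, as the interface text tells. Its arguments: {"type":"object","properties":{"targets":{"type":"array"},"force":{"type":"number"}},"required":["targets"]}

```bash
mkdir -p pics; cat > h.py <<'E'
import numpy as np, cv2
from scipy.spatial.transform import Rotation as R
from rig import *
def cam(n):
    m=camera_model(n); f=192/np.tan(np.radians(m["fov_y"])/2); return f,m["cx"],m["cy"],np.array(m["extrinsics"])
def pts(n,d):
    f,cx,cy,E=cam(n); v,u=np.indices(d.shape); P=np.stack([(u-cx)/f*d,(v-cy)/f*d,d],-1)
    Ei=np.linalg.inv(E); return P@Ei[:3,:3].T+Ei[:3,3]
def proj(n,p):
    f,cx,cy,E=cam(n); q=np.asarray(p)@E[:3,:3].T+E[:3,3]; return q[...,:2]/q[...,2:]*f+[cx,cy]
def tool():
    s=read_state(); return np.array(s["tcp_pos"]),R.from_euler('xyz',s["eef_rot"])
def goal(p,rot):
    """offset mm, rotvec deg from the present pose in tool axes"""
    t,r=tool(); return np.round(r.inv().apply(np.array(p)-t)*1e3,1),np.round(np.degrees((r.inv()*rot).as_rotvec()),1)
E
python3 - <<'E'
from h import *
s=read_state(); print(s["time_s"],s["tcp_pos"],s["eef_rot"],s["gripper_width"])
for n in("scene","top"):
    p,d=get_image(n); np.savez(n,p=p,d=d,P=pts(n,d)); cv2.imwrite(f"pics/{n}0.png",p); E=np.linalg.inv(cam(n)[3]); print(n,cam(n)[:3],E[:3,3],E[:3,2])
a=np.load("scene.npz")["p"];b=np.load("top.npz")["p"]
E
```

```text
0.0 [0.28044184 0.61333197 0.23031656] [-3.13977348e+00  1.65759572e-04  2.71280598e+00] 0.08520771208016349
scene (np.float64(475.88676025340055), 250.9074679677961, 181.94009632951105) [-0.59499407  0.70008386  0.82959517] [ 0.74670242 -0.45960138 -0.48083476]
top (np.float64(407.4291152216684), 259.49546702333737, 191.85346603549547) [0.33093287 0.02710773 1.41348801] [ 0.16111158 -0.00296102 -0.98693176]
```

View pics/top0.png

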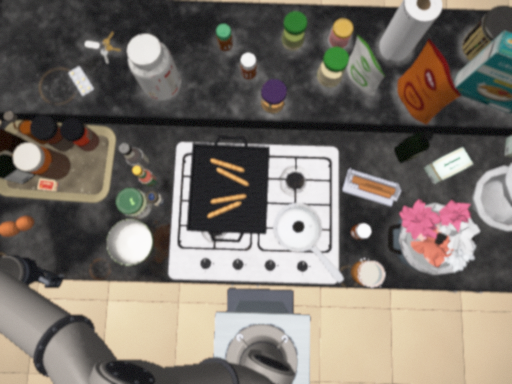

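View pics/scene0.png

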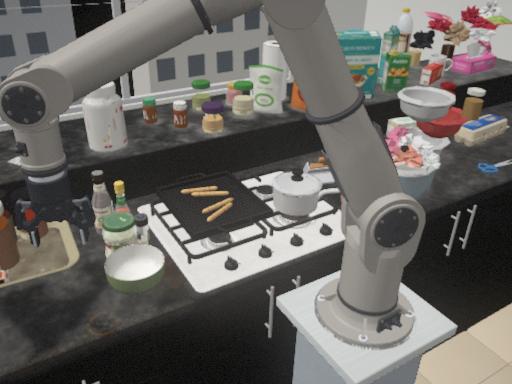

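The top view shows the griddle at about (190–268, 145–233) with four sticks. The rake and stand are at about (345–400, 170–205), the small jar at (362,231), and a pot at (297,227). I'll enlarge and measure from depth.

```bash
python3 - <<'E'
from h import *
z=np.load("top.npz");p,P=z["p"],z["P"]
a=cv2.resize(p[135:250,180:280],None,fx=5,fy=5,interpolation=3); b=cv2.resize(p[150:250,335:405],None,fx=5,fy=5,interpolation=3)
c=np.zeros((575,850,3),np.uint8);c[:575,:500]=a;c[:500,500:]=b; cv2.imwrite("pics/c0.png",c[:,:800])
# griddle: sample points
for n,(u,v) in dict(grid=(250,160),grid2=(210,225),hob=(240,262),pot=(297,227),potrim=(285,210),jar=(363,231),pick=(130,202),rake=(372,188),tray=(350,178),knob=(205,264)).items(): print(n,np.round(P[v,u],3))
m=(P[...,2]>.02)
reg=np.zeros_like(m);reg[140:240,185:275]=1
print("heights griddle rows@u=230",np.round(P[136:244:4,230],3).tolist())
print("cols@v=175",np.round(P[200,182:280:4],3).tolist())
print("stand col u=372",np.round(P[164:216:3,372],3).tolist())
E
```

```text
grid [0.662 0.059 0.054]
grid2 [0.436 0.185 0.048]
hob [0.317 0.082 0.02 ]
pot [ 0.429 -0.094  0.17 ]
potrim [ 0.485 -0.06   0.124]
jar [ 0.429 -0.318  0.086]
pick [0.496 0.435 0.123]
rake [ 0.569 -0.345  0.101]
tray [ 0.607 -0.281  0.067]
knob [0.307 0.198 0.031]
heights griddle rows@u=230 [[0.743, 0.13, 0.061], [0.75, 0.135, -0.01], [0.714, 0.129, 0.065], [0.703, 0.129, 0.052], [0.69, 0.129, 0.049], [0.675, 0.128, 0.05], [0.661, 0.127, 0.05], [0.644, 0.126, 0.065], [0.632, 0.126, 0.053], [0.619, 0.126, 0.05], [0.603, 0.124, 0.063], [0.591, 0.124, 0.054], [0.578, 0.124, 0.046], [0.564, 0.124, 0.046], [0.549, 0.123, 0.053], [0.535, 0.122, 0.062], [0.522, 0.122, 0.053], [0.51, 0.122, 0.042], [0.494, 0.12, 0.066], [0.482, 0.12, 0.049], [0.468, 0.119, 0.052], [0.454, 0.119, 0.057], [0.442, 0.119, 0.049], [0.428, 0.118, 0.049], [0.414, 0.117, 0.059], [0.404, 0.12, -0.001], [0.387, 0.115, 0.071]]
cols@v=175 [[0.52, 0.287, 0.035], [0.52, 0.273, 0.033], [0.516, 0.254, 0.066], [0.519, 0.243, 0.052], [0.519, 0.23, 0.05], [0.519, 0.216, 0.054], [0.519, 0.202, 0.055], [0.52, 0.189, 0.051], [0.519, 0.174, 0.065], [0.519, 0.161, 0.067], [0.52, 0.148, 0.063], [0.52, 0.134, 0.068], [0.522, 0.122, 0.053], [0.524, 0.109, 0.046], [0.523, 0.095, 0.05], [0.524, 0.081, 0.05], [0.525, 0.068, 0.045], [0.524, 0.054, 0.052], [0.526, 0.041, 0.044], [0.526, 0.027, 0.05], [0.526, 0.014, 0.051], [0.524, 0.0, 0.064], [0.535, -0.015, -0.006], [0.535, -0.029, -0.004], [0.535, -0.043, -0.003]]
stand col u=372 [[0.674, -0.375, 0.0], [0.665, -0.376, -0.006], [0.653, -0.375, -0.002], [0.643, -0.376, -0.007], [0.629, -0.372, 0.007], [0.616, -0.369, 0.017], [0.596, -0.355, 0.067], [0.584, -0.353, 0.074], [0.569, -0.345, 0.101], [0.559, -0.344, 0.103], [0.565, -0.37, 0.01], [0.554, -0.371, 0.007], [0.546, -0.374, -0.005], [0.535, -0.375, -0.008], [0.524, -0.373, -0.002], [0.514, -0.375, -0.008], [0.503, -0.374, -0.006], [0.492, -0.373, -0.003]]
```

View pics/c0.png

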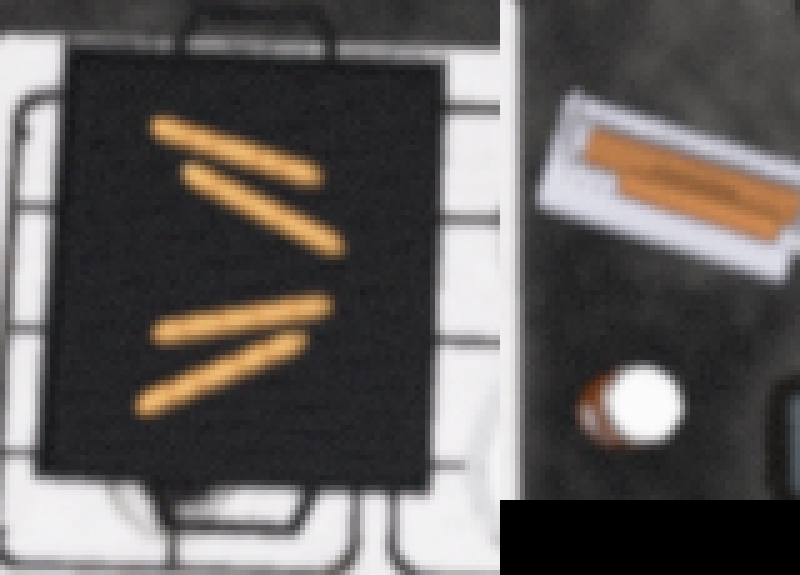

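```bash
cat >> h.py <<'E'
def onplane(n,uv,z):
    f,cx,cy,E=cam(n); Ei=np.linalg.inv(E); uv=np.atleast_2d(uv).astype(float)
    d=np.c_[(uv-[cx,cy])/f,np.ones(len(uv))]@Ei[:3,:3].T; o=Ei[:3,3]; return o+d*((z-o[2])/d[:,2])[:,None]
E
python3 - <<'E'
from h import *
z=np.load("top.npz");p,P=z["p"],z["P"]
c=np.array([(65,48),(447,62),(428,492),(38,475)])/5+[180,135]-.4
for zz in(.062,.066):
    W=onplane("top",c,zz); print("corners",W.round(4).tolist(),"c",W.mean(0).round(4))
    print([np.linalg.norm(W[i]-W[(i+1)%4]).round(4) for i in range(4)], [np.degrees(np.arctan2(*(W[a]-W[b])[[1,0]])).round(2) for a,b in((0,3),(1,2))],[np.degrees(np.arctan2(*(W[a]-W[b])[[1,0]])).round(2)-90 for a,b in((0,1),(3,2))])
f=P[165:228,205:258,2]; print("floor med",np.median(f[f<.056]))
# stand/rake
hsv=cv2.cvtColor(p,cv2.COLOR_BGR2HSV); m=cv2.inRange(hsv,(5,100,80),(20,255,255))>0
r=np.zeros_like(m);r[165:212,340:405]=1;m&=r
Q=P[m];print(len(Q))
g=m&(P[...,2]>.085)&(P[...,2]<.13);print("grip",P[g].mean(0),g.sum()); 
print(np.percentile(Q[:,2],[5,25,50,75,95]))
box=cv2.minAreaRect(np.argwhere(g)[:,::-1].astype(np.float32));print(box)
for a,b in(((345,190.5),(391.5,205.5)),): 
    W=onplane("top",[(343,190.5),(392,205.5)],.01);print("standfront",W,np.degrees(np.arctan2(*(W[0]-W[1])[[1,0]]))-90,np.linalg.norm(W[0]-W[1]))
# sticks
s=cv2.inRange(hsv,(8,100,100),(25,255,255));s[:140]=0;s[240:]=0;s[:,:185]=0;s[:,275:]=0
n,l,st,ce=cv2.connectedComponentsWithStats(s)
for i in range(1,n):
    if st[i,4]>40:
        W=onplane("top",np.argwhere(l==i)[:,::-1],.066); (cx,cy),(w,h),a=cv2.minAreaRect(W[:,:2].astype(np.float32)*1000); print("stick",cx,cy,w,h,a)
E
```

```text
corners [[0.7097, 0.2567, 0.062], [0.7081, -0.0049, 0.062], [0.4143, 0.0002, 0.062], [0.4179, 0.2583, 0.062]] c [0.5625 0.1276 0.062 ]
[np.float64(0.2616), np.float64(0.2938), np.float64(0.2582), np.float64(0.2919)] [np.float64(-0.31), np.float64(-0.99)] [np.float64(-0.35999999999999943), np.float64(-0.7800000000000011)]
corners [[0.7086, 0.256, 0.066], [0.7069, -0.0048, 0.066], [0.4141, 0.0002, 0.066], [0.4176, 0.2576, 0.066]] c [0.5618 0.1273 0.066 ]
[np.float64(0.2608), np.float64(0.2929), np.float64(0.2574), np.float64(0.291)] [np.float64(-0.31), np.float64(-0.99)] [np.float64(-0.35999999999999943), np.float64(-0.7800000000000011)]
floor med 0.05071864898812528
412
grip [ 0.5638766  -0.35300339  0.09950478] 195
[0.0571285  0.0624434  0.07317431 0.10040371 0.10568498]
((374.2729797363281, 189.73785400390625), (33.15818405151367, 6.1022820472717285), 17.10272979736328)
standfront [[ 0.57375853 -0.26892589  0.01      ]
 [ 0.52602548 -0.43946113  0.01      ]] -15.637006674352506 0.1770895563665133
stick 640.1417846679688 136.26119995117188 121.61380004882812 19.040678024291992 73.92247009277344
stick 600.2262573242188 116.6561279296875 121.4207992553711 18.287357330322266 64.82996368408203
stick 512.158935546875 137.63595581054688 57.96783447265625 146.2993621826172 25.16366958618164
```

```bash
cat >> h.py <<'E'
def rakerot(yaw,lean):  # tool rotation for holding the rake: yaw deg, lean deg to -x
    Rr=R.from_euler('z',yaw,degrees=True)*R.from_euler('y',-lean,degrees=True)
    M=Rr.as_matrix(); return R.from_matrix(np.c_[M[:,1],M[:,0],-M[:,2]]),M
E
python3 - <<'E'
from h import *
rB,M=rakerot(-16,35); g=np.array([.562,-.353,.094]); B=g+M[:,2]*.13
rA,_=rakerot(20,0); A=np.array([.46,.2,.36])
print("B",B)
print(goal(A,rA),goal(B,rB))
E
```

```text
B [ 0.49032358 -0.33244712  0.20048977]
(array([-335.2, -301.6, -129.1]), array([-0.1,  0. , 45.4])) (array([-584.1, -772.9,   31.3]), array([-28.9, -24.7,  78.7]))
```

apply_moves:
  targets:
    - {"rotation":[0,0,5],"offset":[0,0,-50],"gripper":60}
    - {"rotation":[0,0,45],"offset":[-335,-302,-129],"gripper":60}
    - {"rotation":[0,0,45],"offset":[-335,-302,-129],"gripper":60}
    - {"rotation":[0,0,45],"offset":[-335,-302,-129],"gripper":60}
    - {"rotation":[0,0,45],"offset":[-335,-302,-129],"gripper":60}
    - {"rotation":[0,0,45],"offset":[-335,-302,-129],"gripper":60}
    - {"rotation":[0,0,45],"offset":[-335,-302,-129],"gripper":60}
    - {"rotation":[0,0,45],"offset":[-335,-302,-129],"gripper":60}
    - {"rotation":[0,0,45],"offset":[-335,-302,-129],"gripper":60}
    - {"rotation":[0,0,45],"offset":[-335,-302,-129],"gripper":60}
    - {"rotation":[-28.9,-24.7,78.7],"offset":[-584,-773,20],"gripper":60}
    - {"rotation":[-28.9,-24.7,78.7],"offset":[-584,-773,20],"gripper":60}
    - {"rotation":[-28.9,-24.7,78.7],"offset":[-584,-773,20],"gripper":60}
    - {"rotation":[-28.9,-24.7,78.7],"offset":[-584,-773,20],"gripper":60}
    - {"rotation":[-28.9,-24.7,78.7],"offset":[-584,-773,20],"gripper":60}
    - {"rotation":[-28.9,-24.7,78.7],"offset":[-584,-773,20],"gripper":60}
    - {"rotation":[-28.9,-24.7,78.7],"offset":[-584,-773,20],"gripper":60}
    - {"rotation":[-28.9,-24.7,78.7],"offset":[-584,-773,20],"gripper":60}
    - {"rotation":[-28.9,-24.7,78.7],"offset":[-584,-773,20],"gripper":60}
    - {"rotation":[-28.9,-24.7,78.7],"offset":[-584,-773,20],"gripper":60}
  force: 90

```text
time_s: 2.1
tcp_pos: [0.4844, -0.2341, 0.2376]
eef_rot: [2.534, -0.008, 1.29]
force: [0.2, 0.5, 0.1]
gripper_width: 0.0599
gripper_force: 0.0
```

```bash
python3 - <<'E'
from h import *
t,r=tool();print(t,r.as_euler('xyz',degrees=True),read_state()["qpos"])
rB,M=rakerot(-16,35); g=np.array([.562,-.353,.094]);print(goal(g+M[:,2]*.13,rB))
p,d=get_image("wrist"); np.savez("w0",p=p,d=d,P=pts("wrist",d)); cv2.imwrite("pics/w0.png",p)
E
```

```text
[ 0.48444699 -0.23407155  0.23761566] [145.18297594  -0.44137893  73.93995733] [-0.86020357 -0.16687048  1.18942     2.36089072  0.39299784  0.25195681
 -0.26153492]
(array([-93.2,   6.2,  48.7]), array([-0.2, -0.3, -0.3]))
```

View pics/w0.png

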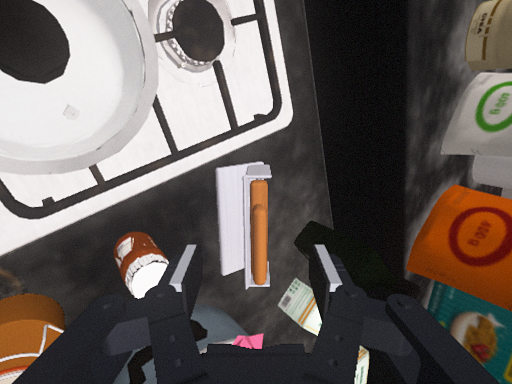

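The wrist view shows the rake edge-on: the grip runs from (259,180) to (262,285), the stand strip sits left of it, and the small jar is at (140,265), well clear. Next I fit the grip from depth.

```bash
python3 - <<'E'
from h import *
z=np.load("w0.npz");p,P=z["p"],z["P"]
hsv=cv2.cvtColor(p,cv2.COLOR_BGR2HSV); m=cv2.inRange(hsv,(5,100,60),(20,255,255))>0
r=np.zeros_like(m);r[165:300,235:285]=1;m&=r
v,u=np.nonzero(m);print(m.sum(),u.min(),u.max(),v.min(),v.max())
Q=P[m];print(np.percentile(Q[:,2],[2,25,50,75,98]))
for yaw in(-15,-16,-17,-18):
    _,M=rakerot(yaw,35); q=Q@M; print(yaw,"rake-frame x,y,z pct",[np.percentile(q[:,i],[2,10,50,90,98]).round(4).tolist() for i in range(3)], "slope x~y",np.polyfit(q[:,1],q[:,0],1)[0])
_,M=rakerot(-16,35); q=Q@M; top=q[:,2]>np.percentile(q[:,2],99)-.012
t=q[top]; print("grip top: x",t[:,0].min(),t[:,0].max(),"y",t[:,1].min(),t[:,1].max(),"z",np.median(t[:,2]),"yaw corr",np.degrees(np.polyfit(t[:,1],t[:,0],1)[0]))
mid=np.array([(t[:,0].min()+t[:,0].max())/2,(t[:,1].min()+t[:,1].max())/2,np.median(t[:,2])-.015]);print("grip mid world",M@mid)
# white stand pixels base
w=(p.min(2)>150);w[:160]=0;w[300:]=0;w[:,:210]=0;w[:,275:]=0
q=P[w]; print("stand z",np.percentile(q[:,2],[2,10,50,90,98])); b=np.abs(q[:,2]-.012)<.006;print(b.sum())
_,S=rakerot(-16,0); s=q@S; print("stand x,y rng",np.percentile(s[:,0],[1,99]),np.percentile(s[:,1],[1,99]))
rows=[(v,np.nonzero(w[v,210:246])[0].min()+210) for v in range(175,270,10)]; W=np.array([P[a,b+1] for a,b in rows]);print(W.round(4)); print("edge yaw",np.degrees(np.arctan(np.polyfit(W[:,1],W[:,0],1)[0])))
E
```

```text
1725 250 267 180 284
[0.04665089 0.05911497 0.09397454 0.09911049 0.10128569]
-15 rake-frame x,y,z pct [[0.5572, 0.5601, 0.5694, 0.5781, 0.5813], [-0.2563, -0.2427, -0.1835, -0.1441, -0.1346], [-0.3375, -0.3319, -0.2819, -0.2781, -0.2771]] slope x~y 0.03245092367169701
-16 rake-frame x,y,z pct [[0.5603, 0.5627, 0.5719, 0.5809, 0.5839], [-0.2451, -0.2317, -0.1725, -0.1326, -0.1232], [-0.3388, -0.3337, -0.2838, -0.2802, -0.2792]] slope x~y 0.01836280974719348
-17 rake-frame x,y,z pct [[0.5632, 0.5651, 0.5746, 0.5831, 0.5865], [-0.2338, -0.2206, -0.1614, -0.1211, -0.1115], [-0.3399, -0.3354, -0.2855, -0.282, -0.2812]] slope x~y 0.004310391625308595
-18 rake-frame x,y,z pct [[0.5655, 0.5677, 0.5766, 0.5854, 0.5889], [-0.2227, -0.2094, -0.1503, -0.1095, -0.1], [-0.341, -0.3369, -0.2874, -0.2838, -0.2828]] slope x~y -0.009712600282221187
grip top: x 0.5634543114801936 0.5810693903664043 y -0.24820259574222978 -0.015341747157119832 z -0.2813720417104405 yaw corr 0.5299581265484735
grip mid world [ 0.57769562 -0.30273407  0.08546215]
stand z [0.00133142 0.003159   0.00456526 0.05430847 0.06384899]
47
stand x,y rng [0.62421572 0.69537355] [-0.28371901 -0.10888624]
[[ 0.5698 -0.2862  0.002 ]
 [ 0.566  -0.3006  0.0026]
 [ 0.5608 -0.3148  0.0029]
 [ 0.5567 -0.3298  0.0037]
 [ 0.5513 -0.3445  0.0041]
 [ 0.548  -0.3618  0.0022]
 [ 0.5419 -0.3765  0.0039]
 [ 0.5376 -0.3931  0.0044]
 [ 0.5323 -0.4109  0.0027]
 [ 0.5279 -0.429   0.0026]]
edge yaw 16.571832148303468
```

```bash
python3 - <<'E'
from h import *
z=np.load("w0.npz");p,P=z["p"],z["P"]
_,M=rakerot(-16.6,35);_,S=rakerot(-16.6,0)
hsv=cv2.cvtColor(p,cv2.COLOR_BGR2HSV); m=cv2.inRange(hsv,(5,100,60),(20,255,255))>0
r=np.zeros_like(m);r[165:300,235:285]=1;m&=r
m=cv2.erode(m.astype(np.uint8),np.ones((3,3)))>0
q=P@M; s=P@S
for v in range(180,288,6):
    i=np.nonzero(m[v])[0]
    if len(i): print(v,i.min(),i.max(),"z",q[v,i,2].round(3).max(),q[v,i,2].round(3).min(),"y",np.median(q[v,i,1]).round(4))
g=m&(q[...,2]>-.295); a=np.nonzero(g)[0];print("grip rows",a.min(),a.max())
k=q[g]; print("grip x",np.percentile(k[:,0],[1,50,99]),"y",np.percentile(k[:,1],[.5,99.5]),"z",np.percentile(k[:,2],[1,50,99]))
mid=np.array([np.percentile(k[:,0],[1,99]).mean(),np.percentile(k[:,1],[.5,99.5]).mean(),np.median(k[:,2])-.015]);print("mid world",M@mid)
# side-plate ends: in col 250..268 top & bottom
for c in(250,258,265):print(c,[(v,s[v,c].round(3).tolist()) for v in(164,167,170,174,176,279,282,284,286,288)])
b=P[150:300,170:330];bb=b[np.abs(b[...,2])<.03];print("worktop",np.median(P[200:260,290:320,2]),np.median(P[190:220,180:205,2]))
E
```

```text
186 251 266 z -0.331 -0.333 y -0.1204
192 251 266 z -0.33 -0.333 y -0.1285
198 251 266 z -0.33 -0.333 y -0.1372
204 252 266 z -0.302 -0.333 y -0.146
210 252 266 z -0.285 -0.332 y -0.1372
216 251 266 z -0.28 -0.334 y -0.1435
222 252 266 z -0.28 -0.334 y -0.1511
228 252 266 z -0.281 -0.332 y -0.1595
234 252 266 z -0.28 -0.333 y -0.1676
240 252 266 z -0.28 -0.333 y -0.1758
246 252 266 z -0.28 -0.331 y -0.1843
252 252 266 z -0.28 -0.332 y -0.1932
258 252 266 z -0.281 -0.335 y -0.2015
264 252 265 z -0.281 -0.333 y -0.2105
270 252 265 z -0.281 -0.332 y -0.2197
276 254 264 z -0.28 -0.284 y -0.2285
282 256 262 z -0.28 -0.283 y -0.2374
grip rows 206 283
grip x [0.56576757 0.57360745 0.58259238] y [-0.23744278 -0.13514213] z [-0.29276886 -0.28247752 -0.27999972]
mid world [ 0.56103136 -0.36164502  0.08565678]
250 [(164, [0.682, -0.102, 0.003]), (167, [0.675, -0.104, 0.014]), (170, [0.664, -0.104, 0.031]), (174, [0.652, -0.104, 0.049]), (176, [0.649, -0.106, 0.053]), (279, [0.647, -0.266, 0.052]), (282, [0.647, -0.271, 0.052]), (284, [0.648, -0.275, 0.052]), (286, [0.646, -0.276, 0.054]), (288, [0.686, -0.336, -0.008])]
258 [(164, [0.697, -0.104, 0.004]), (167, [0.685, -0.104, 0.021]), (170, [0.674, -0.104, 0.037]), (174, [0.66, -0.104, 0.055]), (176, [0.657, -0.105, 0.06]), (279, [0.63, -0.233, 0.097]), (282, [0.63, -0.237, 0.098]), (284, [0.631, -0.241, 0.097]), (286, [0.657, -0.278, 0.06]), (288, [0.704, -0.343, -0.008])]
265 [(164, [0.719, -0.109, -0.008]), (167, [0.693, -0.104, 0.028]), (170, [0.682, -0.104, 0.042]), (174, [0.667, -0.103, 0.062]), (176, [0.664, -0.105, 0.066]), (279, [0.639, -0.234, 0.101]), (282, [0.641, -0.241, 0.098]), (284, [0.666, -0.275, 0.065]), (286, [0.665, -0.277, 0.067]), (288, [0.721, -0.35, -0.008])]
worktop -0.007193775575325856 -0.007397337973461371
```

```bash
python3 - <<'E'
from h import *
rB,M=rakerot(-16.6,35); G=np.array([.5564,-.3602,.0932])
for d in(.08,-.019): print(goal(G+M[:,2]*d,rB))
E
```

```text
(array([-93.6,   5.1,  97.1]), array([-0.3, -0.3, -0.4]))
(array([-94.1,   5.6, 196.1]), array([-0.3, -0.3, -0.4]))
```

apply_moves:
  targets:
    - {"rotation":[-0.3,-0.3,-0.4],"offset":[-47,3,10],"gripper":50}
    - {"rotation":[-0.3,-0.3,-0.4],"offset":[-94,5,30],"gripper":50}
    - {"rotation":[-0.3,-0.3,-0.4],"offset":[-94,5,65],"gripper":50}
    - {"rotation":[-0.3,-0.3,-0.4],"offset":[-94,5.5,97],"gripper":50}
    - {"rotation":[-0.3,-0.3,-0.4],"offset":[-94,5.5,97],"gripper":50}
    - {"rotation":[-0.3,-0.3,-0.4],"offset":[-94,5.5,97],"gripper":50}

```text
time_s: 2.75
tcp_pos: [0.4698, -0.2968, 0.2246]
eef_rot: [2.523, 0.009, 1.292]
force: [-0.3, -0.4, -0.0]
gripper_width: 0.0499
gripper_force: 0.0
```

```bash
python3 - <<'E'
from h import *
rB,M=rakerot(-16.6,35); G=np.array([.5564,-.3602,.0932])
print(np.round(read_state()["qpos"],3),goal(G-M[:,2]*.019,rB))
p,d=get_image("wrist"); np.savez("w1",p=p,d=d,P=pts("wrist",d)); cv2.imwrite("pics/w1.png",p)
P=pts("wrist",d);q=(P-G)@M
hsv=cv2.cvtColor(p,cv2.COLOR_BGR2HSV); m=cv2.inRange(hsv,(5,100,60),(20,255,255))>0
m&=(np.abs(q)<[.03,.08,.06]).all(-1)
k=q[m&(q[...,2]>-.02)];print(len(k));print([np.percentile(k[:,i],[1,10,50,90,99]).round(4).tolist() for i in range(3)]); t=q[m&(q[...,2]>-.01)];print("yaw corr",np.degrees(np.polyfit(t[:,1],t[:,0],1)[0]))
E
```

```text
[-1.038 -0.337  1.452  2.341  0.778  0.296 -0.451] (array([-35.8,   5.6, 184.8]), array([0.4, 0.1, 0.8]))
1343
[[-0.0071, -0.0056, 0.0013, 0.0083, 0.0103], [-0.0452, -0.0339, 0.0116, 0.0518, 0.0588], [-0.0125, 0.0023, 0.0064, 0.0079, 0.0088]]
yaw corr -0.620706403710458
```

View pics/w1.png

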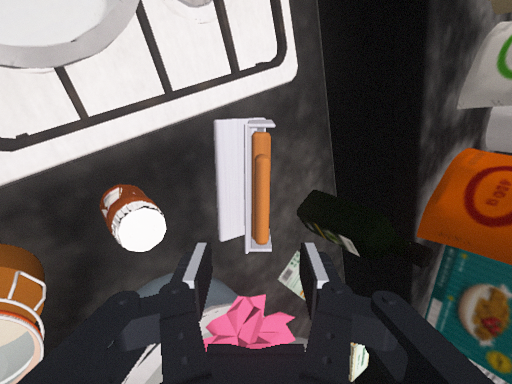

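```bash
cat > fk.py <<'E'
import numpy as np
from scipy.spatial.transform import Rotation as R
DH=[(0,0,.267),(-1,0,0),(1,0,.293),(1,.0525,0),(1,.0775,.3425),(1,0,0),(-1,.076,.097)]
def T(rv,p): M=np.eye(4);M[:3,:3]=R.from_rotvec(rv).as_matrix();M[:3,3]=p;return M
def fk(q,dh=DH,allf=False):
    A=np.eye(4);o=[]
    for (al,a,d),t in zip(dh,q): A=A@T([al*np.pi/2,0,0],[a,0,0])@T([0,0,t],[0,0,d]); o.append(A)
    return o if allf else A
E
python3 - <<'E'
from fk import *
from rig import read_state
s=read_state();print(s["time_s"],np.round(s["joint_vel"],3))
D=[([-1.25,0.477,0.022,1.555,-0.011,1.109,-0.083],[0.28044,0.61333,0.23032],[-3.13977,1.7e-4,2.71281]),
([-0.86020357,-0.16687048,1.18942,2.36089072,0.39299784,0.25195681,-0.26153492],[0.48444699,-0.23407155,0.23761566],np.radians([145.18297594,-0.44137893,73.93995733])),
(s["qpos"],s["tcp_pos"],s["eef_rot"])]
for q,p,e in D:
    A=fk(q); Rt=R.from_euler('xyz',e).as_matrix()
    print("fk flange",A[:3,3].round(4),"r",np.hypot(*A[:2,3]),"tcp",np.round(p,4),"r",np.hypot(p[0],p[1]))
    # base = Rz(yaw): compare tool rot
    print(" flange z",A[:3,2].round(3),"tool z",Rt[:,2].round(3), "az",np.degrees(np.arctan2(A[1,3],A[0,3])),np.degrees(np.arctan2(p[1],p[0])))
E
```

```text
2.8 [ 0.002  0.001  0.01  -0.008 -0.014  0.001  0.017]
fk flange [ 0.1968 -0.5589  0.3102] r 0.5925275386498899 tcp [0.2804 0.6133 0.2303] r 0.6744036495304574
 flange z [-0.01   0.029 -1.   ] tool z [-0.001 -0.002 -1.   ] az -70.59840586315437 65.42814851560256
fk flange [0.199  0.1642 0.981 ] r 0.257999027344296 tcp [ 0.4844 -0.2341  0.2376] r 0.5380319476011277
 flange z [0.71  0.432 0.556] tool z [ 0.55  -0.152 -0.821] az 39.534360672054966 -25.78856434245941
fk flange [0.1741 0.2938 0.9401] r 0.34151075205146825 tcp [ 0.4698 -0.297   0.2246] r 0.5557509170085281
 flange z [0.595 0.664 0.453] tool z [ 0.555 -0.167 -0.815] az 59.34970651347295 -32.29833235937954
```

```bash
cat > fk.py <<'E'
import numpy as np, itertools
from scipy.spatial.transform import Rotation as R
from scipy.optimize import least_squares
D=[([-1.25,0.477,0.022,1.555,-0.011,1.109,-0.083],[0.28044,0.61333,0.23032],[-3.13977,1.7e-4,2.71281]),
([-0.86020357,-0.16687048,1.18942,2.36089072,0.39299784,0.25195681,-0.26153492],[0.48444699,-0.23407155,0.23761566],np.radians([145.18297594,-0.44137893,73.93995733]))]
def frames(q,S,y0):
    r=R.from_euler('z',y0); o=[]
    for i in range(7): r=r*R.from_euler('zyzyzyz'[i],S[i]*q[i]); o.append(r)
    return o
E
python3 - <<'E'
from fk import *
from rig import read_state
s=read_state(); D.append((list(s["qpos"]),list(s["tcp_pos"]),list(s["eef_rot"])))
import json; json.dump([[list(map(float,x)) for x in d] for d in D],open("D.json","w"))
out=[]
for S in itertools.product((1,-1),repeat=4):
    S=(S[0],1,S[1],1,S[2],1,S[3])
    def res(x): return np.concatenate([((frames(q,S,x[0])[-1]*R.from_rotvec(x[1:4])).inv()*R.from_euler('xyz',e)).as_rotvec() for q,p,e in D])
    best=min((least_squares(res,[y,0,0,t]) for y in np.arange(-3,3.1,1) for t in(-2,0,2)),key=lambda r:r.cost)
    out.append((best.cost,S,best.x.round(3).tolist()))
for o in sorted(out)[:3]:print(o)
c,S,x=min(out)
# positions: planar a,d unknown, linear
def Arow(q,x):
    f=frames(q,S,x[0]); I=np.eye(3); f1,f2,f3,f4,f5,f6,f7=[r.as_matrix() for r in f]
    return np.hstack([I[:,2:],f3[:,[2]],f3[:,[0]],f5[:,[2]],f5[:,[0]],f7[:,[2]],f6[:,[0]]])
A=np.vstack([Arow(q,x) for q,_,_ in D]);b=np.concatenate([p for _,p,_ in D])
k,rs,rk,sv=np.linalg.lstsq(A,b,rcond=None);print(k.round(4),rk,(A@k-b).round(4),sv.round(3))
E
```

```text
(np.float64(2.2694760935305086e-06), (-1, 1, -1, 1, -1, 1, -1), [-0.0, -0.002, -0.002, -4.712])
(np.float64(0.11472025029253662), (1, 1, -1, 1, 1, 1, 1), [1.478, 0.081, 0.028, 0.788])
(np.float64(0.12261179225926941), (-1, 1, -1, 1, 1, 1, 1), [-7.016, 0.022, 0.144, 0.717])
[-0.7078 -1.7178  2.9448 -0.1437 -0.6977 -3.127   1.3351] 7 [-0.0349  0.0128 -0.0011  0.0061 -0.0082 -0.018  -0.0073  0.0049  0.0191] [3.383 2.905 0.767 0.553 0.469 0.039 0.008]
```

The arm has folded itself against the limits of joints 2 and 3, so I'll back out to a more extended posture and use those readings to calibrate a kinematic model.

apply_moves:
  targets:
    - {"rotation":[8,0,0],"offset":[0,37,-10],"gripper":50}
    - {"rotation":[16,0,0],"offset":[0,75,-20],"gripper":50}
    - {"rotation":[24,0,0],"offset":[0,112,-30],"gripper":50}

```text
time_s: 3.1
tcp_pos: [0.4967, -0.2923, 0.3281]
eef_rot: [2.843, 0.022, 1.285]
force: [0.9, -2.3, -1.2]
gripper_width: 0.0502
gripper_force: 0.0
```

```bash
cat > rec.py <<'E'
import json; from rig import read_state; import numpy as np
s=read_state(); D=json.load(open("D.json")); D.append([list(map(float,s[k])) for k in("qpos","tcp_pos","eef_rot")]); json.dump(D,open("D.json","w")); print(s["time_s"],np.round(s["qpos"],3),np.round(s["tcp_pos"],3))
E
python3 rec.py
```

```text
3.1 [-1.219 -0.337  1.454  1.949  0.44   0.963 -0.209] [ 0.497 -0.292  0.328]
```

apply_moves:
  targets:
    - {"rotation":[8,0,0],"offset":[0,30,-20],"gripper":50}
    - {"rotation":[11,0,0],"offset":[0,60,-40],"gripper":50}
    - {"rotation":[11,0,0],"offset":[0,80,-60],"gripper":50}

```text
time_s: 3.4
tcp_pos: [0.4949, -0.2739, 0.4176]
eef_rot: [2.992, 0.031, 1.285]
force: [-0.6, -0.2, -0.1]
gripper_width: 0.0501
gripper_force: 0.0
```

```bash
python3 rec.py
```

```text
3.4 [-1.325 -0.336  1.452  1.719  0.397  1.33  -0.208] [ 0.495 -0.274  0.418]
```

apply_moves:
  targets:
    - {"rotation":[0,0,8],"offset":[-45,0,0],"gripper":50}
    - {"rotation":[0,0,16],"offset":[-90,20,0],"gripper":50}
    - {"rotation":[0,0,20],"offset":[-120,40,0],"gripper":50}

```text
time_s: 3.7
tcp_pos: [0.4536, -0.3613, 0.4348]
eef_rot: [2.956, -0.02, 0.931]
force: [0.7, -0.2, 0.2]
gripper_width: 0.0499
gripper_force: 0.0
```

```bash
python3 rec.py; python3 - <<'E'
from fk import *
import json; D=json.load(open("D.json")); S=(-1,1,-1,1,-1,1,-1)
E=[((frames(q,S,0)[-1]*R.from_euler('z',np.pi/2)).inv()*R.from_euler('xyz',e)).magnitude() for q,p,e in D];print(np.round(E,4))
def row(q):
    m=[r.as_matrix() for r in frames(q,S,0)]; I=np.eye(3)
    return np.hstack([I[:,2:],m[0][:,[0,1]],m[2][:,[2,0,1]],m[4][:,[2,0,1]],m[6][:,[2]],m[5][:,[0]]])
A=np.vstack([row(q) for q,_,_ in D]);b=np.concatenate([p for _,p,_ in D]);
for lam in(1e-4,1e-3,1e-2):
    x0=np.array([.28,0,0,.42,0,0,.35,0,0,.3,0]); n=len(x0)
    k=np.linalg.lstsq(np.vstack([A,lam*np.eye(n)]),np.r_[b,lam*x0],rcond=None)[0];print(lam,k.round(4),np.abs(A@k-b).max().round(5))
E
```

```text
3.7 [-1.155 -0.337  1.455  1.683  0.386  1.323 -0.38 ] [ 0.454 -0.361  0.435]
[0.0026 0.     0.     0.     0.     0.    ]
0.0001 [ 2.816e-01 -1.000e-03 -3.120e-02  5.410e-01  2.100e-03 -2.990e-02
  4.703e-01 -1.800e-03 -1.000e-03  3.234e-01  2.000e-04] 0.00019
0.001 [ 2.816e-01 -1.000e-03 -3.120e-02  5.409e-01  2.100e-03 -2.990e-02
  4.703e-01 -1.800e-03 -1.000e-03  3.234e-01  2.000e-04] 0.00019
0.01 [ 2.833e-01 -9.000e-04 -3.040e-02  5.392e-01  2.700e-03 -3.050e-02
  4.704e-01 -1.700e-03 -1.200e-03  3.233e-01  1.000e-04] 0.00026
```

```bash
cat >> fk.py <<'E'
S=(-1,1,-1,1,-1,1,-1)
K=np.array([.2816,-.001,-.0312,.541,.0021,-.0299,.4703,-.0018,-.001,.3234,.0002])
LO=np.array([-2.96,-.34,-1.41,.24,-1.37,.17,-2.96]);HI=np.array([2.96,2.1,1.46,2.44,4.51,1.92,2.96]);V=np.array([2.39,2.39]+[3.14]*5)
def fk(q):
    m=[r.as_matrix() for r in frames(q,S,0)]
    A=np.hstack([np.eye(3)[:,2:],m[0][:,[0,1]],m[2][:,[2,0,1]],m[4][:,[2,0,1]],m[6][:,[2]],m[5][:,[0]]])
    return A@K,R.from_matrix(m[6])*R.from_euler('z',np.pi/2)
def elbow(q):
    m=[r.as_matrix() for r in frames(q,S,0)]; a=np.array([0,0,K[0]])+m[0][:,:2]@K[1:3]; e=a+m[2]@[K[4],K[5],K[3]]; return e,e+m[4]@[K[7],K[8],K[6]]
def err(q,p,r): P,Q=fk(q); return np.r_[p-P,(r*Q.inv()).as_rotvec()]
def jac(q): 
    P,Q=fk(q); J=np.zeros((6,7))
    for i in range(7):
        d=np.zeros(7);d[i]=1e-5;P2,Q2=fk(q+d);J[:,i]=np.r_[P2-P,(Q2*Q.inv()).as_rotvec()]/1e-5
    return J
def solve(q,p,r,lam=.02,n=6):
    for _ in range(n):
        J=jac(q);q=np.clip(q+J.T@np.linalg.solve(J@J.T+lam**2*np.eye(6),err(q,p,r)),LO+.003,HI-.003)
    return q
def sim(q,rows,lam=.02,verbose=False,n=6):
    """rows: world (p,rot) list; returns joint path"""
    P,Q=fk(q); out=[]
    for p,r in rows:
        dp=p-P; rv=(r*Q.inv()).as_rotvec()
        f=min(1,.05/max(np.linalg.norm(dp),1e-9)); g=min(1,np.radians(8.59)/max(np.linalg.norm(rv),1e-9))
        P1=P+dp*f; Q1=R.from_rotvec(rv*g)*Q
        q1=solve(q,P1,Q1,lam,n); s=min(1,(.07*V/np.maximum(np.abs(q1-q),1e-9)).min()); q=q+(q1-q)*s
        P,Q=fk(q); out.append(q)
    return np.array(out)
def rowsfrom(q,rows):
    P,Q=fk(q); return [(P+Q.apply(np.array(o)/1e3),Q*R.from_rotvec(np.radians(a))) for a,o in rows]
E
python3 - <<'E'
from fk import *
import json;D=json.load(open("D.json"))
rows=[([0,0,5],[0,0,-50])]+[([0,0,45],[-335,-302,-129])]*9+[([-28.9,-24.7,78.7],[-584,-773,20])]*10
for lam in(.0,.02,.1):
    o=sim(np.array(D[0][0]),rowsfrom(np.array(D[0][0]),rows),lam);print(lam,o[9].round(3),o[-1].round(3))
print(np.round(D[1][0],3))
o=sim(np.array(D[3][0]),rowsfrom(np.array(D[3][0]),[([8,0,0],[0,30,-20]),([11,0,0],[0,60,-40]),([11,0,0],[0,80,-60])]));print(o[-1].round(3),np.round(D[4][0],3))
E
```

```text
0.0 [-0.906  0.074  0.384  1.809 -0.029  1.263 -0.157] [-0.865 -0.164  1.188  2.362  0.385  0.249 -0.257]
0.02 [-0.906  0.074  0.384  1.809 -0.029  1.263 -0.157] [-0.866 -0.167  1.188  2.362  0.395  0.25  -0.266]
0.1 [-0.906  0.074  0.384  1.809 -0.029  1.263 -0.157] [-0.861 -0.187  1.189  2.361  0.451  0.26  -0.304]
[-0.86  -0.167  1.189  2.361  0.393  0.252 -0.262]
[-1.619 -0.337  1.457  1.635  0.536  1.406 -0.325] [-1.325 -0.336  1.452  1.719  0.397  1.33  -0.208]
```

```bash
cat > plan.py <<'E'
from fk import *
from h import rakerot
rB,M=rakerot(-16.6,35); G=np.array([.5564,-.3602,.0932])
def margin(q): return np.minimum(q-LO,HI-q).min()
E
cat > s.py <<'E'
from plan import *
import json,time;D=json.load(open("D.json"));q0=np.array(D[-1][0])
# ideal grasp configs
for j3 in(-.6,0,.3,.6,1):
    b=None
    for t in range(20):
        x=np.random.uniform(LO,HI);x[2]=j3
        f=lambda y:err(np.r_[y[:2],j3,y[2:]],G-M[:,2]*.019,rB)
        r=least_squares(f,np.delete(x,2),bounds=(np.delete(LO,2),np.delete(HI,2)))
        if r.cost<1e-8 and (b is None or margin(np.r_[r.x[:2],j3,r.x[2:]])>margin(b)): b=np.r_[r.x[:2],j3,r.x[2:]]
    print(j3,None if b is None else (b.round(2),margin(b).round(2)))
rng=np.random.default_rng(0);best=[];t0=time.time()
while time.time()-t0<300:
    w=[];rows=[]
    for _ in range(rng.integers(1,4)):
        a=rng.uniform(-1.3,.6);rad=rng.uniform(.5,.85);p=np.array([rad*np.cos(a),rad*np.sin(a),rng.uniform(.35,.6)])
        yaw=np.degrees(a)+rng.uniform(-50,50);ln=rng.uniform(-30,20); w.append((p.round(3),round(yaw),round(ln))); n=int(rng.integers(8,18)); rows+=[(p,rakerot(yaw,ln)[0])]*n
    rows+=[(G+M[:,2]*.1,rB)]*16+[(G-M[:,2]*.019,rB)]*5
    o=sim(q0,rows,n=2); e=err(o[-1],*rows[-1]); mg=margin(o[-1]); sc=mg-20*np.linalg.norm(e)+.3*min(0.2,min(margin(x) for x in o[len(o)//2:]))
    best.append((sc,mg,np.linalg.norm(e),w,o[-1].round(2),len(rows)))
best.sort(key=lambda b:-b[0])
print(len(best))
for b in best[:5]:print(b)
E
OPENBLAS_NUM_THREADS=1 python3 s.py
```

```text
-0.6 None
0 None
0.3 (array([0.31, 0.53, 0.3 , 2.14, 4.33, 0.3 , 2.11]), np.float64(0.13))
0.6 (array([0.08, 0.59, 0.6 , 2.15, 4.37, 0.46, 2.01]), np.float64(0.14))
1 (array([-0.18,  0.8 ,  1.  ,  2.17,  4.36,  0.77,  1.88]), np.float64(0.15))
2699
(np.float64(-0.9077271926507788), np.float64(0.0030000000000000027), np.float64(0.04558135963253894), [(array([0.534, 0.215, 0.558]), 70, -4), (array([ 0.176, -0.508,  0.434]), -114, -25), (array([ 0.243, -0.481,  0.458]), -109, -27)], array([ 0.62,  0.51, -0.09,  2.11,  4.11,  0.17,  2.41]), 70)
(np.float64(-2.968066914466849), np.float64(0.005472036711113876), np.float64(0.14872194755889814), [(array([ 0.444, -0.259,  0.468]), -52, 13), (array([0.648, 0.094, 0.571]), 34, -25)], array([ 0.17,  0.28,  0.28,  2.23, -1.27,  0.18,  1.43]), 49)
(np.float64(-3.81750509302014), np.float64(0.0030872472515436067), np.float64(0.1910746170135842), [(array([0.518, 0.114, 0.413]), -1, 11), (array([0.601, 0.056, 0.422]), -35, -30), (array([0.532, 0.139, 0.531]), 18, -28)], array([-0.21,  0.18,  0.57,  2.31, -1.03,  0.17,  1.04]), 59)
(np.float64(-3.884569839694067), np.float64(0.003048670315074803), np.float64(0.1944259255004571), [(array([0.527, 0.131, 0.543]), 6, 6), (array([ 0.47 , -0.251,  0.551]), 10, 3)], array([-0.11,  0.18,  0.47,  2.32, -1.07,  0.17,  1.1 ]), 40)
(np.float64(-4.115856340287938), np.float64(0.00318020867593094), np.float64(0.20599682744819345), [(array([ 0.528, -0.237,  0.36 ]), -44, 19), (array([0.679, 0.454, 0.486]), 7, 4), (array([ 0.547, -0.24 ,  0.562]), -27, 9)], array([-0.41,  0.13,  0.75,  2.34, -0.79,  0.17,  0.79]), 59)
```

```bash
cat > s2.py <<'E'
from plan import *
import json;D=json.load(open("D.json"));q0=np.array(D[-1][0])
rng=np.random.default_rng(1)
C=np.array([.562,.127,0]); rows=lambda a,b,n:[(a[0]+(b[0]-a[0])*t,b[1]) for t in np.linspace(0,1,n)]
sols=[]
for h in(0,1):
  H=R.from_euler('z',180*h,degrees=True); rg=rB*H; rv=rakerot(-.6,0)[0]*H
  for t in range(150):
    x=rng.uniform(LO,HI)
    r=least_squares(lambda y:np.r_[err(y,G-M[:,2]*.019,rg),.003*(y-(LO+HI)/2)/(HI-LO)],x,bounds=(LO+.02,HI-.02))
    q=solve(r.x,G-M[:,2]*.019,rg,.001,4)
    if np.linalg.norm(err(q,G-M[:,2]*.019,rg))<1e-3 and margin(q)>.03 and not any(np.abs(q-s[1]).max()<.15 for s in sols): sols.append((h,q))
print(len(sols))
def cycle(h,q):
    H=R.from_euler('z',180*h,degrees=True); rg=rB*H; rv=rakerot(-.6,0)[0]*H
    ex=[(G+M[:,2]*.1,rg)]*5+[(np.array([.6,-.3,.33]),rakerot(-16.6,10)[0]*H)]*6+[(np.array([.66,-.1,.33]),rv)]*8+[(np.array([.66,.127,.30]),rv)]*7+[(np.array([.66,.127,.16]),rv)]*5+[(np.array([.685,.127,.13]),rv)]*3+[(np.array([.487,.127,.13]),rv)]*6
    o=sim(q,ex,n=2); return o,[err(o[i],*ex[i]) for i in(-7,-1)]
res=[]
for h,q in sols:
    o,e=cycle(h,q); res.append((min(margin(x) for x in o),h,q.round(2),margin(q).round(2),[np.linalg.norm(x).round(3) for x in e],o[-7].round(2),o[-1].round(2)))
for r in sorted(res,key=lambda r:r[4][0]+r[4][1]-.1*r[0])[:12]:print(r)
E
OPENBLAS_NUM_THREADS=1 timeout 500 python3 s2.py
```

```text
Traceback (most recent call last):
  File "s2.py", line 10, in <module>
    r=least_squares(lambda y:np.r_[err(y,G-M[:,2]*.019,rg),.003*(y-(LO+HI)/2)/(HI-LO)],x,bounds=(LO+.02,HI-.02))
ValueError: Initial guess is outside of provided bounds
```

```bash
sed -i 's/rng.uniform(LO,HI)/rng.uniform(LO+.03,HI-.03)/' s2.py; time OPENBLAS_NUM_THREADS=1 timeout 500 python3 s2.py
```

```text
4
(np.float64(0.06509810126355697), 1, array([ 1.37,  0.79, -1.07,  2.07,  1.7 ,  0.45,  1.97]), np.float64(0.28), [np.float64(0.0), np.float64(0.0)], array([ 0.4 ,  0.9 , -1.12,  1.53,  0.83,  1.26,  2.28]), array([ 0.57,  0.68, -1.27,  2.  ,  0.76,  1.06,  2.08]))
(np.float64(0.0036713421257212886), 0, array([ 1.44,  0.89, -1.2 ,  2.07,  1.71,  0.58, -1.11]), np.float64(0.21), [np.float64(0.0), np.float64(0.0)], array([ 0.41,  0.92, -1.16,  1.53,  0.87,  1.28, -0.88]), array([ 0.59,  0.71, -1.31,  2.  ,  0.8 ,  1.09, -1.09]))
(np.float64(0.0029999999999998916), 0, array([-0.18,  0.79,  0.99,  2.17,  4.36,  0.76,  1.88]), np.float64(0.15), [np.float64(0.552), np.float64(0.534)], array([-0.97,  1.21,  1.46,  1.88,  4.51,  1.51,  0.78]), array([-1.25,  1.28,  1.46,  2.05,  4.51,  1.6 ,  0.74]))
(np.float64(0.0030000000000001137), 1, array([-0.11,  0.72,  0.88,  2.16,  4.37,  0.66, -1.22]), np.float64(0.14), [np.float64(1.196), np.float64(1.174)], array([-0.66,  0.6 ,  0.74,  2.06,  4.51,  0.76, -2.72]), array([-0.92,  0.37,  0.93,  2.35,  4.51,  0.65, -2.63]))
real	0m21.400s
user	0m21.353s
sys	0m0.036s
```

```bash
cat > s3.py <<'E'
from s2 import cycle,G,M,rB
from plan import *
import json,time,sys;D=json.load(open("D.json"));q0=np.array(D[-1][0])
rng=np.random.default_rng(int(sys.argv[1]));best=[];t0=time.time()
qs={0:np.array([1.42,.87,-1.15,2.07,1.7,.55,-1.11]),1:np.array([1.37,.79,-1.07,2.07,1.7,.45,1.97])}
while time.time()-t0<240:
    h=int(rng.integers(0,2)) if rng.random()<.3 else 0; q1=qs[h]; H=R.from_euler('z',180*h,degrees=True); rg=rB*H
    k=int(rng.integers(1,4)); w=[]
    for t in np.linspace(0,1,k+2)[1:-1]:
        q=np.clip(q0+(q1-q0)*t+rng.normal(0,.5,7)*[1,.7,1,.7,1,.7,1],LO+.1,HI-.1); p,r=fk(q); p=p.copy(); p[2]=max(p[2],.36); 
        a=np.arctan2(p[1],p[0]);rad=np.clip(np.hypot(p[0],p[1]),.4,.85);a=np.clip(a,-1.5,.7);p[:2]=rad*np.cos(a),rad*np.sin(a)
        w.append((p.round(2),np.degrees(r.as_rotvec()).round(0)))
    rows=[]
    for p,r in w: rows+=[(p,R.from_rotvec(np.radians(r)))]*14
    rows+=[(G+M[:,2]*.12,rg)]*24+[(G-M[:,2]*.019,rg)]*5
    o=sim(q0,rows,n=2); e=np.linalg.norm(err(o[-1],*rows[-1])); sc=-20*e+min(.3,margin(o[-1]))
    if e<.02:
        c,ce=cycle(h,o[-1]); sc+=5*min(.05,min(margin(x) for x in c))-20*sum(np.linalg.norm(x) for x in ce)
        zs=min(fk(x)[0][2] for x in o[:-5]); sc-=5*max(0,.2-zs)
    else: sc-=20
    best.append((round(sc,3),round(e,4),h,len(rows),w,o[-1].round(2)))
best.sort(key=lambda b:-b[0]);print(len(best));[print(b) for b in best[:2]]
E
sed -i 's/^sols=\[\]/if __name__!="__main__": rng=None\nsols=[]/; s/^for h in(0,1):/for h in((0,1) if __name__=="__main__" else ()):/' s2.py
for i in 1 2 3 4; do OPENBLAS_NUM_THREADS=1 python3 s3.py $i > o$i & done; wait; nproc; cat o1 o2 o3 o4
```

```text
4
0
1691
(np.float64(-20.398), np.float64(0.02), 1, 71, [(array([ 0.3 , -0.52,  0.41]), array([143.,  42., -20.])), (array([ 0.62, -0.  ,  0.36]), array([-14., 169., -32.])), (array([ 0.79, -0.32,  0.41]), array([-56., 113., -77.]))], array([ 0.56,  0.51, -0.01,  2.12,  4.18,  0.17, -0.83]))
(np.float64(-21.145), np.float64(0.0574), 1, 43, [(array([ 0.24, -0.49,  0.44]), array([ 87., 129., -68.]))], array([ 0.65,  0.51, -0.12,  2.11,  4.07,  0.17, -0.69]))
0
1696
(np.float64(-21.07), np.float64(0.0537), 1, 43, [(array([ 0.07, -0.63,  0.48]), array([107., 108., -65.]))], array([ 0.64,  0.51, -0.11,  2.11,  4.09,  0.17, -0.7 ]))
(np.float64(-21.554), np.float64(0.0779), 1, 57, [(array([ 0.34, -0.58,  0.54]), array([133.,  32., -25.])), (array([ 0.09, -0.8 ,  0.36]), array([ -23., -133.,   86.]))], array([ 0.67,  0.51, -0.14,  2.12,  4.04,  0.17, -0.7 ]))
0
1687
(np.float64(-20.62), np.float64(0.0311), 1, 43, [(array([ 0.38, -0.45,  0.36]), array([ 32., 139., -59.]))], array([ 0.59,  0.51, -0.05,  2.12,  4.17,  0.17, -0.8 ]))
(np.float64(-21.168), np.float64(0.0595), 1, 57, [(array([ 0.5 , -0.43,  0.61]), array([95., 70.,  9.])), (array([ 0.62, -0.58,  0.56]), array([-41., 111., -92.]))], array([ 0.53,  0.51,  0.02,  2.13,  4.17,  0.19, -0.87]))
0
1691
(np.float64(-20.578), np.float64(0.0307), 1, 43, [(array([ 0.57, -0.31,  0.41]), array([ 36., 120., -60.]))], array([ 0.47,  0.48,  0.1 ,  2.13,  4.34,  0.21, -1.03]))
(np.float64(-21.478), np.float64(0.0741), 1, 43, [(array([ 0.38, -0.13,  0.36]), array([ 97., 125., -68.]))], array([ 0.68,  0.51, -0.16,  2.11,  4.  ,  0.17, -0.61]))
```

```bash
cat > s4.py <<'E'
from s2 import cycle,G,M,rB
from plan import *
import json,time,sys;D=json.load(open("D.json"));q0=np.array(D[-1][0])
rng=np.random.default_rng(int(sys.argv[1]));best=[];t0=time.time()
def leg(q,r,z,az,dy,ln,n):
    """move to polar target in azimuth steps"""
    P,_=fk(q);a0=np.degrees(np.arctan2(P[1],P[0]));r0=np.hypot(P[0],P[1]);rows=[]
    for t in np.linspace(0,1,n+1)[1:]:
        a=a0+(az-a0)*t;rr=r0+(r-r0)*t; rows.append((np.array([rr*np.cos(np.radians(a)),rr*np.sin(np.radians(a)),P[2]+(z-P[2])*t]),rakerot(a+dy,ln)[0]))
    return sim(q,rows,n=2)
while time.time()-t0<270:
    q=q0;tot=0;w=[];zz=9;ro,ri=rng.uniform(.75,.86),rng.uniform(.42,.6);zo,zi=rng.uniform(.3,.5,2);aR=rng.uniform(-95,-50);aL=rng.uniform(-20,50);lo,li=rng.uniform(-30,20,2);dy=rng.uniform(-40,40,2)
    L=[(ro,zo,-20,dy[0],lo),(ro,zo,aR,dy[0],lo),(ri,zi,aR,dy[1],li),(ri,zi,aL,dy[1],li),(ro,zo,aL,dy[0],lo),(ro,zo,aR,dy[0],lo)]
    for (r,z,a,d,l) in L:
        P,_=fk(q);dist=abs(np.radians(a-np.degrees(np.arctan2(P[1],P[0]))))*max(r,.6)+abs(r-np.hypot(P[0],P[1]))
        n=int(dist/.04)+3; q=leg(q,r,z,a,d,l,n)[-1];tot+=n;w.append((round(r,2),round(z,2),round(a),round(d),round(l),n))
        # try finishing from here
        for h in(0,1):
            rg=rB*R.from_euler('z',180*h,degrees=True)
            o=sim(q,[(G+M[:,2]*.15,rg)]*20+[(G-M[:,2]*.019,rg)]*5,n=2);e=np.linalg.norm(err(o[-1],G-M[:,2]*.019,rg))
            sc=-20*e+min(.2,margin(o[-1]))-tot/1000
            if e<.02:
                c,ce=cycle(h,o[-1]); sc+=5*min(.05,min(margin(x) for x in c))-5*sum(np.linalg.norm(x) for x in ce)
            best.append((round(sc,3),round(e,4),h,tot+25,list(w),q.round(2),o[-1].round(2)))
best.sort(key=lambda b:-b[0]);print(len(best));[print(b) for b in best[:2]]
E
for i in 1 2 3 4; do OPENBLAS_NUM_THREADS=1 python3 s4.py $i > o$i & done; wait; cat o1 o2 o3 o4|grep -v ^0
```

```text
2976
(np.float64(-3.031), np.float64(0.1557), 1, 95, [(0.86, np.float64(0.36), -20, -13, -28, 16), (0.86, np.float64(0.36), -93, -13, -28, 54)], array([-2.46, -0.34,  1.46,  0.24,  0.62,  1.92, -1.83]), array([-0.21,  0.21,  0.78,  2.23, -1.1 ,  0.32, -1.92]))
(np.float64(-3.289), np.float64(0.167), 1, 92, [(0.84, np.float64(0.33), -20, -7, -30, 16), (0.84, np.float64(0.33), -87, -7, -30, 51)], array([-2.55, -0.34,  1.46,  0.24,  0.54,  1.92, -1.77]), array([-0.19,  0.18,  0.72,  2.22, -0.95,  0.29, -2.08]))
this script no longer has the robot
2952
(np.float64(-2.967), np.float64(0.1478), 1, 201, [(0.83, np.float64(0.31), -20, -32, -24, 15), (0.83, np.float64(0.31), -89, -32, -24, 46), (0.59, np.float64(0.36), -89, 27, -25, 17), (0.59, np.float64(0.36), 41, 27, -25, 27), (0.83, np.float64(0.31), 41, -32, -24, 14), (0.83, np.float64(0.31), -89, -32, -24, 57)], array([-2.47, -0.34,  1.46,  0.24,  0.68,  1.92, -2.09]), array([-0.19,  0.23,  0.79,  2.23, -1.17,  0.34, -1.84]))
(np.float64(-2.99), np.float64(0.1554), 1, 88, [(0.82, np.float64(0.46), -20, -23, -26, 15), (0.82, np.float64(0
[... 325 characters left out ...]
5, 34)], array([-2.27, -0.34,  1.46,  0.25,  0.61,  1.92, -1.97]), array([-0.  ,  0.33,  0.63,  2.21, -1.34,  0.34, -1.57]))
(np.float64(-2.902), np.float64(0.1421), 1, 214, [(0.83, np.float64(0.33), -20, -15, -24, 15), (0.83, np.float64(0.33), -92, -15, -24, 50), (0.56, np.float64(0.38), -92, -28, -26, 33), (0.56, np.float64(0.38), 6, -28, -26, 11), (0.83, np.float64(0.33), 6, -15, -24, 15), (0.83, np.float64(0.33), -92, -15, -24, 65)], array([-2.39, -0.34,  1.46,  0.24,  0.69,  1.92, -1.67]), array([-0.2 ,  0.25,  0.82,  2.24, -1.24,  0.35, -1.76]))Exception ignored in: <_io.TextIOWrapper mode='rw' encoding='UTF-8'>
Traceback (most recent call last):
BrokenPipeError: [Errno 32] Broken pipe
```

```bash
python3 - <<'E'
s=open('fk.py').read()
a=s.index("def solve");b=s.index("def sim")
s=s[:a]+'''def solve(q,p,r,lam=.02,n=6):
    for _ in range(n):
        J0=jac(q);e=err(q,p,r);J=J0.copy()
        for _ in range(4):
            dq=J.T@np.linalg.solve(J@J.T+lam**2*np.eye(6),e); bad=(q+dq<LO+.003)|(q+dq>HI-.003); bad&=(J!=0).any(0)
            if not bad.any(): break
            J[:,bad&((q<LO+.01)|(q>HI-.01))]=0
            if not (bad&((q<LO+.01)|(q>HI-.01))).any(): break
        q=np.clip(q+dq,LO+.003,HI-.003)
    return q
'''+s[b:]
open('fk.py','w').write(s)
t=open('s4.py').read()
t=t.replace("<270","<100").replace("L=[(ro,zo,-20,dy[0],lo),(ro,zo,aR,dy[0],lo),(ri,zi,aR,dy[1],li),(ri,zi,aL,dy[1],li),(ro,zo,aL,dy[0],lo),(ro,zo,aR,dy[0],lo)]",
"aL=rng.uniform(0,70);L=[(ri,zi,aL,dy[0],li),(ro,zo,aL,dy[0],lo),(ro,zo,aR,dy[1],lo),(ri,zi,aR,dy[1],li)]").replace("rng.uniform(-95,-50)","rng.uniform(-110,-40)").replace("[(G+M[:,2]*.15,rg)]*20","[(G+M[:,2]*.15,rg)]*24").replace("(L:","(L:")
open('s4.py','w').write(t)
h=open('h.py').read()
pl=open('plan.py').read().replace("from h import rakerot",h[h.index("def rakerot"):])
open('plan.py','w').write(pl)
E
date; for i in 1 2 3 4; do OPENBLAS_NUM_THREADS=1 python3 s4.py $i > o$i & done; wait; cat o1 o2 o3 o4|grep -v ^0
```

```text
Thu Dec  3 14:36:53 UTC 2026
1032
(np.float64(-0.604), np.float64(0.0293), 1, 53, [(0.5, np.float64(0.49), 14, 25, 17, 18), (0.81, np.float64(0.32), 14, 25, -12, 10)], array([-0.65,  0.95,  0.92,  0.8 , -0.58,  1.79,  0.65]), array([ 1.16,  0.56, -0.73,  2.1 ,  1.59,  0.18,  1.93]))
(np.float64(-0.716), np.float64(0.0353), 1, 52, [(0.53, np.float64(0.45), 13, -9, 19, 17), (0.85, np.float64(0.5), 13, -9, -16, 10)], array([-0.27,  0.65, -0.09,  0.79, -0.  ,  1.92, -0.28]), array([ 1.19,  0.55, -0.76,  2.11,  1.53,  0.19,  2.  ]))
1040
(np.float64(-0.628), np.float64(0.0305), 1, 60, [(0.46, np.float64(0.37), 29, -31, 6, 23), (0.82, np.float64(0.46), 29, -31, -25, 12)], array([-0.46,  0.66, -0.08,  0.91, -0.21,  1.91, -0.63]), array([ 1.17,  0.56, -0.75,  2.1 ,  1.57,  0.19,  1.96]))
(np.float64(-0.659), np.float64(0.0325), 1, 51, [(0.51, np.float64(0.33), 10, 5, 16, 17), (0.76, np.float64(0.31), 10, 5, -28, 9)], array([-0.52,  0.82,  0.51,  0.94, -0.25,  1.89,  0.2 ]), array([ 1.18,  0.56, -0.76,  2.1 ,  1.55,  0.19,  1.98]))
1024
(np.float64(0.034), np.float64(0.0001), 1, 95, [(0.52, n
[... 332 characters left out ...]
loat64(0.49), 37, -23, -24, 12)], array([-0.61,  0.56, -0.15,  1.03, -0.13,  1.91, -0.52]), array([ 1.16,  0.56, -0.73,  2.1 ,  1.59,  0.18,  1.93]))
1040
(np.float64(-0.607), np.float64(0.0297), 1, 55, [(0.48, np.float64(0.45), 16, -21, 17, 19), (0.84, np.float64(0.43), 16, -21, -26, 11)], array([-0.32,  0.72, -0.01,  0.9 , -0.18,  1.92, -0.43]), array([ 1.17,  0.56, -0.75,  2.1 ,  1.57,  0.19,  1.95]))
(np.float64(-0.661), np.float64(0.0314), 1, 75, [(0.51, np.float64(0.45), 5, -40, 14, 16), (0.86, np.float64(0.36), 5, -40, 12, 11), (0.86, np.float64(0.36), -49, 37, 12, 23)], array([ 0.49,  0.75,  0.74,  1.  , -0.64,  1.42,  0.91]), array([ 1.18,  0.56, -0.75,  2.1 ,  1.56,  0.19,  1.97]))
```

```bash
cat > s5.py <<'E'
from s2 import cycle,G,M,rB
from plan import *
import json,time,sys;D=json.load(open("D.json"));q0=np.array(D[-1][0])
rng=np.random.default_rng(int(sys.argv[1]));best=[];t0=time.time()
def tgt(r,z,a,d,l,h=0): return np.array([r*np.cos(np.radians(a)),r*np.sin(np.radians(a)),z]),rakerot(a+d,l)[0]*R.from_euler('z',180*h,degrees=True)
while time.time()-t0<100:
    A=(rng.uniform(.46,.54),rng.uniform(.38,.5),rng.uniform(5,30),rng.uniform(-30,25),rng.uniform(0,18)); B=(rng.uniform(.68,.78),rng.uniform(.36,.48),rng.uniform(0,25),rng.uniform(-30,25),rng.uniform(-20,5)); na,nb=11,9
    A=tuple(np.round(A,2));B=tuple(np.round(B,2))
    o1=sim(q0,[tgt(*A)]*na+[tgt(*B)]*nb,n=2);q=o1[-1]; sc0=0
    for h in(0,1):
      rg=rB*R.from_euler('z',180*h,degrees=True)
      for _ in range(3):
        Cc=tuple(np.round((rng.uniform(.55,.78),rng.uniform(.34,.48),rng.uniform(-60,0),rng.uniform(-90,60) if h==0 else rng.uniform(-150,150),rng.uniform(-20,20),h),2)); n=int(rng.integers(5,16))
        o=sim(q,[tgt(*Cc)]*n+[(G+M[:,2]*.15,rg)]*(30-n)+[(G-M[:,2]*.019,rg)]*5,n=2);e=np.linalg.norm(err(o[-1],G-M[:,2]*.019,rg)); e15=np.linalg.norm(err(o[-6],G+M[:,2]*.15,rg))
        zmin=min(fk(x)[0][2] for x in o[:-6])
        sc=-20*e-5*e15+min(.2,margin(o[-1]))-5*max(0,.205-zmin)
        if e<.005:
            c,ce=cycle(h,o[-1]); sc+=5*min(.08,min(margin(x) for x in c))-5*sum(np.linalg.norm(x) for x in ce)
        best.append((sc.round(3),e.round(4),A,B,Cc,n,q.round(2),o[-1].round(2)))
best.sort(key=lambda b:-b[0]);print(len(best));[print(b) for b in best[:2]]
E
for i in 1 2 3 4; do OPENBLAS_NUM_THREADS=1 python3 s5.py $i > o$i & done; python3 - <<'E'
import numpy as np
P=np.load("top.npz")["P"]
for x in np.arange(.6,1.0,.05): print(round(x,2),[ (lambda k:round(float(np.percentile(k,99)),2) if len(k) else None)(P[(np.abs(P[...,0]-x)<.025)&(np.abs(P[...,1]-y)<.05)][:,2]) for y in np.arange(-.5,.51,.1)])
E
wait; cat o1 o2 o3 o4
```

```text
0.6 [0.04, 0.07, 0.1, 0.04, 0.04, 0.07, 0.07, 0.07, 0.07, 0.19, 0.02]
0.65 [0.0, 0.01, 0.05, 0.04, 0.04, 0.07, 0.07, 0.07, 0.07, 0.2, 0.2]
0.7 [0.21, 0.0, 0.0, 0.04, 0.04, 0.07, 0.07, 0.07, 0.07, 0.11, 0.02]
0.75 [0.42, 0.17, 0.17, 0.17, 0.17, 0.17, 0.17, 0.17, 0.17, 0.17, 0.17]
0.8 [0.43, 0.43, 0.18, 0.17, 0.17, 0.27, 0.18, 0.17, 0.31, 0.31, 0.17]
0.85 [0.44, 0.43, 0.35, 0.17, 0.18, 0.28, 0.18, 0.18, 0.38, 0.38, 0.17]
0.9 [None, 0.43, 0.36, 0.3, 0.21, 0.25, 0.26, 0.17, 0.38, 0.38, 0.18]
0.95 [0.17, 0.18, 0.35, 0.34, 0.18, 0.19, 0.26, 0.18, 0.38, 0.38, 0.18]
0
1038
(np.float64(-0.636), np.float64(0.0321), (np.float64(0.53), np.float64(0.39), np.float64(9.67), np.float64(-19.71), np.float64(9.77)), (np.float64(0.73), np.float64(0.39), np.float64(15.07), np.float64(2.35), np.float64(-16.24)), (np.float64(0.76), np.float64(0.45), np.float64(-44.01), np.float64(45.67), np.float64(0.71), np.float64(1.0)), 15, array([-0.66,  0.79,  0.79,  0.91, -0.46,  1.89,  0.25]), array([ 1.17,  0.55, -0.74,  2.1 ,  1.57,  0.18,  1.95]))
(np.float64(-0.663), np.float64(0.0335), (np.float64(0.5), np.floa
[... 2482 characters left out ...]
)), (np.float64(0.73), np.float64(0.42), np.float64(-21.56), np.float64(9.53), np.float64(-5.76), np.float64(1.0)), 14, array([-0.56,  0.73,  1.02,  1.08, -0.6 ,  1.66,  0.2 ]), array([ 1.19,  0.56, -0.76,  2.1 ,  1.53,  0.19,  1.99]))
(np.float64(-0.684), np.float64(0.0351), (np.float64(0.52), np.float64(0.43), np.float64(11.64), np.float64(-9.94), np.float64(6.73)), (np.float64(0.77), np.float64(0.44), np.float64(17.91), np.float64(24.79), np.float64(-13.6)), (np.float64(0.56), np.float64(0.43), np.float64(-14.35), np.float64(-56.32), np.float64(-14.57), np.float64(1.0)), 14, array([-0.57,  0.75,  0.39,  0.72, -0.16,  1.92,  0.46]), array([ 1.19,  0.56, -0.76,  2.11,  1.53,  0.19,  1.99]))
```

```bash
python3 - <<'E'
from h import *
for r,z,a,d,l in((.48,.40,16,-15,3),(.70,.39,3,18,-5)):
    print(goal([r*np.cos(np.radians(a)),r*np.sin(np.radians(a)),z],rakerot(a+d,l)[0]))
E
```

```text
(array([ 399.9, -291.3,  -11.3]), array([  7.7,   3.4, -37.5]))
(array([464.8, -49.9,  45.5]), array([ 14.9,   1.8, -57.8]))
```

apply_moves:
  targets:
    - {"rotation":[7.7,3.4,-37.5],"offset":[400,-291,-11],"gripper":50}
    - {"rotation":[7.7,3.4,-37.5],"offset":[400,-291,-11],"gripper":50}
    - {"rotation":[7.7,3.4,-37.5],"offset":[400,-291,-11],"gripper":50}
    - {"rotation":[7.7,3.4,-37.5],"offset":[400,-291,-11],"gripper":50}
    - {"rotation":[7.7,3.4,-37.5],"offset":[400,-291,-11],"gripper":50}
    - {"rotation":[7.7,3.4,-37.5],"offset":[400,-291,-11],"gripper":50}
    - {"rotation":[7.7,3.4,-37.5],"offset":[400,-291,-11],"gripper":50}
    - {"rotation":[7.7,3.4,-37.5],"offset":[400,-291,-11],"gripper":50}
    - {"rotation":[7.7,3.4,-37.5],"offset":[400,-291,-11],"gripper":50}
    - {"rotation":[7.7,3.4,-37.5],"offset":[400,-291,-11],"gripper":50}
    - {"rotation":[7.7,3.4,-37.5],"offset":[400,-291,-11],"gripper":50}
    - {"rotation":[14.9,1.8,-57.8],"offset":[465,-50,45],"gripper":50}
    - {"rotation":[14.9,1.8,-57.8],"offset":[465,-50,45],"gripper":50}
    - {"rotation":[14.9,1.8,-57.8],"offset":[465,-50,45],"gripper":50}
    - {"rotation":[14.9,1.8,-57.8],"offset":[465,-50,45],"gripper":50}
    - {"rotation":[14.9,1.8,-57.8],"offset":[465,-50,45],"gripper":50}
    - {"rotation":[14.9,1.8,-57.8],"offset":[465,-50,45],"gripper":50}
    - {"rotation":[14.9,1.8,-57.8],"offset":[465,-50,45],"gripper":50}
    - {"rotation":[14.9,1.8,-57.8],"offset":[465,-50,45],"gripper":50}

```text
time_s: 5.6
tcp_pos: [0.6992, 0.0381, 0.3868]
eef_rot: [-3.049, 0.002, 1.941]
force: [0.2, -0.8, -0.2]
gripper_width: 0.0499
gripper_force: 0.0
```

```bash
python3 rec.py; cat > s6.py <<'E'
from s2 import cycle,G,M,rB
from plan import *
import json,time,sys;D=json.load(open("D.json"));q=np.array(D[-1][0])
rng=np.random.default_rng(int(sys.argv[1]));best=[];t0=time.time()
def tgt(r,z,a,d,l,h=0): return np.array([r*np.cos(np.radians(a)),r*np.sin(np.radians(a)),z]),rakerot(a+d,l)[0]*R.from_euler('z',180*h,degrees=True)
while time.time()-t0<60:
    h=1; rg=rB*R.from_euler('z',180*h,degrees=True)
    Cc=tuple(np.round((rng.uniform(.55,.74),rng.uniform(.34,.46),rng.uniform(-50,0),rng.uniform(-150,150),rng.uniform(-20,20),h),2).tolist()); n=int(rng.integers(10,21))
    o=sim(q,[tgt(*Cc)]*n+[(G+M[:,2]*.12,rg)]*20+[(G-M[:,2]*.019,rg)]*8,n=2);e=np.linalg.norm(err(o[-1],G-M[:,2]*.019,rg)); e15=np.linalg.norm(err(o[-9],G+M[:,2]*.12,rg))
    zmin=min(fk(x)[0][2] for x in o[:-9])
    sc=-20*e-5*e15+min(.2,margin(o[-1]))-5*max(0,.19-zmin)
    if e<.005:
        c,ce=cycle(h,o[-1]); sc+=5*min(.08,min(margin(x) for x in c))-5*sum(np.linalg.norm(x) for x in ce)
    best.append((sc.round(3),e.round(4),e15.round(3),zmin.round(2),Cc,n,o[n-1].round(2),o[-9].round(2),o[-1].round(2)))
best.sort(key=lambda b:-b[0]);print(len(best));[print(b) for b in best[:2]]
E
for i in 1 2 3 4; do OPENBLAS_NUM_THREADS=1 python3 s6.py $i > o$i & done; wait; cat o1 o2 o3 o4
```

```text
5.6 [-0.653  0.621  0.914  1.23  -0.429  1.585  0.561] [0.699 0.038 0.387]
0
337
(np.float64(0.6), np.float64(0.0), np.float64(0.0), np.float64(0.19), (0.7, 0.34, -38.84, 38.96, -14.72, 1.0), 20, array([ 1.1 ,  0.86, -1.24,  1.14,  0.79,  1.9 ,  2.95]), array([ 1.7 ,  0.57, -1.36,  2.16,  1.18,  0.43,  2.41]), array([ 1.32,  0.75, -1.  ,  2.07,  1.71,  0.4 ,  1.94]))
(np.float64(0.595), np.float64(0.0), np.float64(0.0), np.float64(0.19), (0.7, 0.45, -46.38, 47.7, -17.87, 1.0), 20, array([ 1.27,  0.77, -1.34,  1.24,  0.77,  1.91,  2.95]), array([ 1.69,  0.55, -1.33,  2.16,  1.15,  0.41,  2.43]), array([ 1.3 ,  0.73, -0.96,  2.07,  1.71,  0.37,  1.92]))
0
335
(np.float64(0.6), np.float64(0.0), np.float64(0.0), np.float64(0.19), (0.68, 0.39, -42.71, 58.01, -16.12, 1.0), 20, array([ 1.18,  0.76, -1.21,  1.19,  0.74,  1.91,  2.96]), array([ 1.7 ,  0.58, -1.36,  2.16,  1.19,  0.44,  2.4 ]), array([ 1.33,  0.76, -1.01,  2.07,  1.7 ,  0.4 ,  1.94]))
(np.float64(0.108), np.float64(0.0), np.float64(0.0), np.float64(0.19), (0.6, 0.46, -32.74, 51.38, 9.33, 1.0), 19, array([ 0.84,  0.16, -0.45,  
[... 617 characters left out ...]
rray([ 1.41,  0.34, -0.93,  2.17,  0.53,  0.19,  2.96]), array([ 1.16,  0.64, -0.77,  2.08,  1.76,  0.23,  1.79]))
0
327
(np.float64(0.114), np.float64(0.0), np.float64(0.0), np.float64(0.19), (0.72, 0.4, -46.36, 67.55, -3.71, 1.0), 19, array([ 1.22,  0.73, -1.13,  1.1 ,  0.71,  1.75,  2.95]), array([ 1.62,  0.47, -1.21,  2.17,  1.01,  0.32,  2.53]), array([ 1.17,  0.64, -0.78,  2.08,  1.76,  0.24,  1.8 ]))
(np.float64(0.106), np.float64(0.0), np.float64(0.0), np.float64(0.19), (0.68, 0.36, -25.11, -1.91, 0.01, 1.0), 14, array([ 0.04,  0.43,  0.45,  1.39, -0.17,  1.36,  2.96]), array([ 1.41,  0.34, -0.93,  2.17,  0.53,  0.19,  2.96]), array([ 1.16,  0.64, -0.77,  2.08,  1.76,  0.23,  1.79]))
```

```bash
python3 - <<'E'
from h import *
r,z,a,d,l=.68,.39,-42.7,58,-16
print(goal([r*np.cos(np.radians(a)),r*np.sin(np.radians(a)),z],rakerot(a+d,l)[0]*R.from_euler('z',np.pi)))
E
```

```text
(array([-393.3, -365.2,   31.4]), array([  -1.8,   16.2, -173.5]))
```

apply_moves:
  targets:
    - {"rotation":[-1.8,16.2,-173.5],"offset":[-393,-365,31],"gripper":50}
    - {"rotation":[-1.8,16.2,-173.5],"offset":[-393,-365,31],"gripper":50}
    - {"rotation":[-1.8,16.2,-173.5],"offset":[-393,-365,31],"gripper":50}
    - {"rotation":[-1.8,16.2,-173.5],"offset":[-393,-365,31],"gripper":50}
    - {"rotation":[-1.8,16.2,-173.5],"offset":[-393,-365,31],"gripper":50}
    - {"rotation":[-1.8,16.2,-173.5],"offset":[-393,-365,31],"gripper":50}
    - {"rotation":[-1.8,16.2,-173.5],"offset":[-393,-365,31],"gripper":50}
    - {"rotation":[-1.8,16.2,-173.5],"offset":[-393,-365,31],"gripper":50}
    - {"rotation":[-1.8,16.2,-173.5],"offset":[-393,-365,31],"gripper":50}
    - {"rotation":[-1.8,16.2,-173.5],"offset":[-393,-365,31],"gripper":50}
    - {"rotation":[-1.8,16.2,-173.5],"offset":[-393,-365,31],"gripper":50}
    - {"rotation":[-1.8,16.2,-173.5],"offset":[-393,-365,31],"gripper":50}
    - {"rotation":[-1.8,16.2,-173.5],"offset":[-393,-365,31],"gripper":50}
    - {"rotation":[-1.8,16.2,-173.5],"offset":[-393,-365,31],"gripper":50}
    - {"rotation":[-1.8,16.2,-173.5],"offset":[-393,-365,31],"gripper":50}
    - {"rotation":[-1.8,16.2,-173.5],"offset":[-393,-365,31],"gripper":50}
    - {"rotation":[-1.8,16.2,-173.5],"offset":[-393,-365,31],"gripper":50}
    - {"rotation":[-1.8,16.2,-173.5],"offset":[-393,-365,31],"gripper":50}
    - {"rotation":[-1.8,16.2,-173.5],"offset":[-393,-365,31],"gripper":50}
    - {"rotation":[-1.8,16.2,-173.5],"offset":[-393,-365,31],"gripper":50}

```text
time_s: 7.6
tcp_pos: [0.4951, -0.4399, 0.3711]
eef_rot: [2.873, -0.106, -1.863]
force: [0.7, 0.3, -3.1]
gripper_width: 0.05
gripper_force: 0.0
```

```bash
python3 rec.py; python3 - <<'E'
from h import *
import json; from plan import *
q=np.array(json.load(open("D.json"))[-1][0]); H=R.from_euler('z',np.pi); rg=rB*H
o=sim(q,[(G+M[:,2]*.12,rg)]*15+[(G-M[:,2]*.019,rg)]*5,n=3); print(o[14].round(2),o[-1].round(2),[np.linalg.norm(err(o[i],G+M[:,2]*.12,rg)).round(3) for i in(7,9,11,13,14)],[fk(x)[0][2].round(2) for x in o[:15]])
for x in o[[0,7,14,19]]: print([e.round(2).tolist() for e in elbow(x)])
print(goal(G+M[:,2]*.12,rg))
E
```

```text
7.6 [ 1.163  0.764 -1.218  1.177  0.763  1.91   2.958] [ 0.495 -0.44   0.371]
[ 1.7   0.58 -1.37  2.16  1.19  0.44  2.4 ] [ 1.34  0.76 -1.02  2.07  1.7   0.41  1.95] [np.float64(0.0), np.float64(0.0), np.float64(0.0), np.float64(0.0), np.float64(0.0)] [np.float64(0.33), np.float64(0.29), np.float64(0.26), np.float64(0.22), np.float64(0.19), np.float64(0.19), np.float64(0.19), np.float64(0.19), np.float64(0.19), np.float64(0.19), np.float64(0.19), np.float64(0.19), np.float64(0.19), np.float64(0.19), np.float64(0.19)]
[[0.08, -0.38, 0.67], [0.54, -0.4, 0.65]]
[[-0.08, -0.31, 0.72], [0.31, -0.29, 0.46]]
[[-0.08, -0.31, 0.72], [0.31, -0.29, 0.46]]
[[0.05, -0.39, 0.65], [0.39, -0.31, 0.34]]
(array([-112.3,  -12.9,  171.4]), array([50.4, -6.2,  0.9]))
```

apply_moves:
  targets:
    - {"rotation":[50.4,-6.2,0.9],"offset":[-112,-13,171],"gripper":50}
    - {"rotation":[50.4,-6.2,0.9],"offset":[-112,-13,171],"gripper":50}
    - {"rotation":[50.4,-6.2,0.9],"offset":[-112,-13,171],"gripper":50}
    - {"rotation":[50.4,-6.2,0.9],"offset":[-112,-13,171],"gripper":50}
    - {"rotation":[50.4,-6.2,0.9],"offset":[-112,-13,171],"gripper":50}
    - {"rotation":[50.4,-6.2,0.9],"offset":[-112,-13,171],"gripper":50}
    - {"rotation":[50.4,-6.2,0.9],"offset":[-112,-13,171],"gripper":50}
    - {"rotation":[50.4,-6.2,0.9],"offset":[-112,-13,171],"gripper":50}
    - {"rotation":[50.4,-6.2,0.9],"offset":[-112,-13,171],"gripper":50}
    - {"rotation":[50.4,-6.2,0.9],"offset":[-112,-13,171],"gripper":50}

```text
time_s: 8.6
tcp_pos: [0.4922, -0.3409, 0.193]
eef_rot: [-2.531, -0.001, -1.863]
force: [0.6, 0.5, 0.4]
gripper_width: 0.0501
gripper_force: 0.0
```

```bash
python3 rec.py; python3 - <<'E'
from h import *
rB,M=rakerot(-16.6,35); G=np.array([.5564,-.3602,.0932]);H=R.from_euler('z',np.pi)
print(goal(G-M[:,2]*.019,rB*H))
p,d=get_image("wrist"); P=pts("wrist",d); cv2.imwrite("pics/w2.png",p); q=(P-G)@M
hsv=cv2.cvtColor(p,cv2.COLOR_BGR2HSV); m=cv2.inRange(hsv,(5,100,60),(20,255,255))>0
m&=(np.abs(q)<[.03,.08,.06]).all(-1); k=q[m&(q[...,2]>-.02)];print(len(k));print([np.percentile(k[:,i],[1,10,50,90,99]).round(4).tolist() for i in range(3)]);t=q[m&(q[...,2]>-.01)];print("yaw corr",np.degrees(np.polyfit(t[:,1],t[:,0],1)[0])); print("worktop",[np.median(P[(np.abs(P[...,0]-.47)<.02)&(np.abs(P[...,1]+.40)<.03)][:,2])])
E
```

```text
8.6 [ 1.657  0.508 -1.283  2.164  1.094  0.37   2.461] [ 0.492 -0.341  0.193]
(array([-1.000e-01,  2.200e+00,  1.392e+02]), array([ 0. , -0.1, -0.1]))
1931
[[-0.0083, -0.0063, 0.0009, 0.0078, 0.0096], [-0.0492, -0.0413, -0.002, 0.0434, 0.055], [-0.0057, 0.0018, 0.0062, 0.0077, 0.0086]]
yaw corr -0.532489013707458
worktop [np.float64(-0.006396827060986515)]
```

View pics/w2.png

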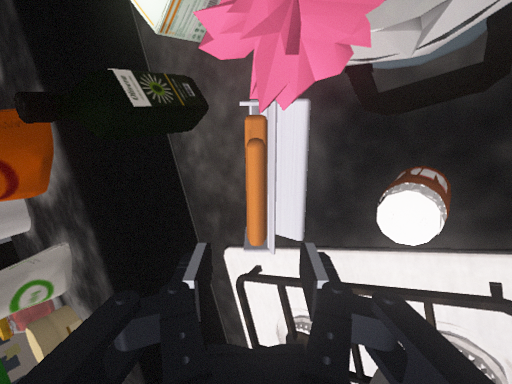

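The half-turned wrist view shows the grip centred between the fingers (grip at x≈256, y 115–245). I advance along the rake axis and grip.

apply_moves:
  targets:
    - {"rotation":[0,0,0],"offset":[0,2,40],"gripper":50}
    - {"rotation":[0,0,0],"offset":[0,2,80],"gripper":50}
    - {"rotation":[0,0,0],"offset":[0,2,115],"gripper":50}
    - {"rotation":[0,0,0],"offset":[0,2,139],"gripper":50}
    - {"rotation":[0,0,0],"offset":[0,2,139],"gripper":50}
    - {"rotation":[0,0,0],"offset":[0,2,139],"gripper":10}
    - {"rotation":[0,0,0],"offset":[0,2,139],"gripper":10}
    - {"rotation":[0,0,0],"offset":[0,2,139],"gripper":10}
    - {"rotation":[0,0,0],"offset":[0,2,139],"gripper":10}
    - {"rotation":[0,0,0],"offset":[0,2,139],"gripper":10}
    - {"rotation":[0,0,0],"offset":[0,2,139],"gripper":10}
  force: 90

```text
time_s: 9.75
tcp_pos: [0.5663, -0.363, 0.0786]
eef_rot: [-2.529, 0.0, -1.862]
force: [5.6, -0.8, -4.0]
gripper_width: 0.0162
gripper_force: 88.0
```

```bash
python3 rec.py; date; python3 - <<'E'
from h import *
import json
s=read_state();t,r=tool();json.dump([list(map(float,s["tcp_pos"])),list(map(float,s["eef_rot"]))],open("home.json","w"))
print(s["gripper_width"],s["gripper_force"],s["force"],goal(np.array([.5564,-.3602,.0932])-rakerot(-16.6,35)[1][:,2]*.019,rakerot(-16.6,35)[0]*R.from_euler('z',np.pi)))
E
```

```text
9.75 [ 1.255  0.691 -0.896  2.087  1.743  0.32   1.853] [ 0.566 -0.363  0.079]
Thu Dec  3 14:43:09 UTC 2026
0.016201696325056122 87.98364501271863 [ 5.58482049 -0.83384687 -3.95787735] (array([0.1, 0.1, 1.1]), array([-0.1, -0. , -0.1]))
```

```bash
cat > tr.py <<'E'
from h import *
import json; from fk import sim,fk,err,elbow; from plan import margin
H=R.from_euler('z',np.pi); hp,he=json.load(open("home.json")); hp=np.array(hp); hr=R.from_euler('xyz',he); M=rakerot(-16.6,35)[1]; rv=rakerot(-.6,0)[0]*H
W=[(hp+M[:,2]*.13,hr),(np.array([.58,-.28,.34]),rakerot(-16.6,15)[0]*H),(np.array([.66,-.08,.33]),rv),(np.array([.685,.127,.28]),rv),(np.array([.685,.127,.16]),rv)]
E
python3 - <<'E'
from tr import *
q=np.array(read_state()["qpos"]);n=[5,5,8,6,4]
o=sim(q,sum([[w]*k for w,k in zip(W,n)],[]),n=3); c=np.cumsum(n)-1
for i,w in zip(c,W): print(o[i].round(2),margin(o[i]).round(2),np.linalg.norm(err(o[i],*w)).round(4),[e.round(2).tolist() for e in elbow(o[i])],goal(*w))
print(min(margin(x) for x in o))
E
```

```text
[ 1.57  0.46 -1.15  2.17  1.02  0.29  2.52] 0.12 0.0 [[-0.04, -0.26, 0.75], [0.32, -0.29, 0.45]] (array([ 1.0e-01, -3.0e-01, -1.3e+02]), array([0., 0., 0.]))
[ 1.32  0.52 -1.33  1.65  0.61  1.14  2.74] 0.08 0.0 [[0.04, -0.29, 0.74], [0.5, -0.26, 0.65]] (array([ -83.5, -141.6, -220. ]), array([-20.1,  -0. ,  -0.1]))
[ 0.76  0.68 -1.23  1.4   0.64  1.5   2.69] 0.18 0.0 [[0.23, -0.28, 0.68], [0.66, -0.08, 0.65]] (array([-298. , -151.5, -200.8]), array([-34.9,  -4.9, -15.6]))
[ 0.4   0.75 -1.17  1.38  0.68  1.45  2.39] 0.24 0.0 [[0.34, -0.19, 0.66], [0.69, 0.13, 0.6]] (array([-503.5,  -93.7, -180.3]), array([-34.9,  -4.9, -15.6]))
[ 0.39  0.85 -1.1   1.51  0.77  1.27  2.32] 0.31 0.0 [[0.37, -0.2, 0.62], [0.69, 0.13, 0.48]] (array([-503.5,  -24.7,  -82.1]), array([-34.9,  -4.9, -15.6]))
0.059876153080754835
```

apply_moves:
  targets:
    - {"rotation":[0,0,0],"offset":[0,0,-20],"gripper":10}
    - {"rotation":[0,0,0],"offset":[0,0,-45],"gripper":10}
    - {"rotation":[0,0,0],"offset":[0,0,-75],"gripper":10}
    - {"rotation":[0,0,0],"offset":[0,0,-105],"gripper":10}
    - {"rotation":[0,0,0],"offset":[0,0,-130],"gripper":10}
    - {"rotation":[-7,0,0],"offset":[-28,-47,-160],"gripper":10}
    - {"rotation":[-14,0,0],"offset":[-56,-94,-190],"gripper":10}
    - {"rotation":[-20,0,0],"offset":[-83,-142,-220],"gripper":10}
    - {"rotation":[-20,0,0],"offset":[-83,-142,-220],"gripper":10}
    - {"rotation":[-34.9,-4.9,-15.6],"offset":[-298,-151,-201],"gripper":10}
    - {"rotation":[-34.9,-4.9,-15.6],"offset":[-298,-151,-201],"gripper":10}
    - {"rotation":[-34.9,-4.9,-15.6],"offset":[-298,-151,-201],"gripper":10}
    - {"rotation":[-34.9,-4.9,-15.6],"offset":[-298,-151,-201],"gripper":10}
    - {"rotation":[-34.9,-4.9,-15.6],"offset":[-298,-151,-201],"gripper":10}
    - {"rotation":[-34.9,-4.9,-15.6],"offset":[-298,-151,-201],"gripper":10}

```text
time_s: 11.25
tcp_pos: [0.6593, -0.0721, 0.3298]
eef_rot: [3.14, 0.005, -1.571]
force: [-0.5, 1.4, -1.8]
gripper_width: 0.0166
gripper_force: 93.3
```

```bash
python3 - <<'E'
from tr import *
s=read_state(); print(np.round(s["qpos"],2),s["gripper_width"])
for w in W[2:]: print(goal(*w))
E
```

```text
[ 0.75  0.67 -1.23  1.41  0.62  1.49  2.69] 0.016573291359876872
(array([ 7.9, -0.7, -0.2]), array([0.1, 0.3, 0.6]))
(array([-198.8,  -25.7,   50.7]), array([0.1, 0.3, 0.6]))
(array([-198.3,  -25.9,  170.7]), array([0.1, 0.3, 0.6]))
```

apply_moves:
  targets:
    - {"rotation":[0.1,0.3,0.6],"offset":[-50,-10,5],"gripper":10}
    - {"rotation":[0.1,0.3,0.6],"offset":[-100,-20,15],"gripper":10}
    - {"rotation":[0.1,0.3,0.6],"offset":[-150,-26,30],"gripper":10}
    - {"rotation":[0.1,0.3,0.6],"offset":[-199,-26,50],"gripper":10}
    - {"rotation":[0.1,0.3,0.6],"offset":[-199,-26,95],"gripper":10}
    - {"rotation":[0.1,0.3,0.6],"offset":[-199,-26,140],"gripper":10}
    - {"rotation":[0.1,0.3,0.6],"offset":[-199,-26,170],"gripper":10}
    - {"rotation":[0.1,0.3,0.6],"offset":[-199,-26,170],"gripper":10}
    - {"rotation":[0.1,0.3,0.6],"offset":[-199,-26,170],"gripper":10}

```text
time_s: 12.15
tcp_pos: [0.687, 0.1182, 0.1594]
eef_rot: [3.14, -0.004, -1.593]
force: [0.9, -0.0, -1.1]
gripper_width: 0.0162
gripper_force: 93.2
```

```bash
python3 - <<'E'
from tr import *
s=read_state(); print(np.round(s["qpos"],2),s["gripper_width"],s["force"],tool()[0],tool()[1].as_euler('xyz',degrees=True))
p,d=get_image("wrist");cv2.imwrite("pics/w3.png",p);np.savez("w3",p=p,P=pts("wrist",d))
E
```

```text
[ 0.39  0.84 -1.1   1.51  0.77  1.27  2.32] 0.016200956125107406 [ 0.90197902 -0.03590532 -1.1311735 ] [0.6870267  0.11818613 0.15943627] [179.93415979  -0.20610674 -91.27834424]
```

View pics/w3.png

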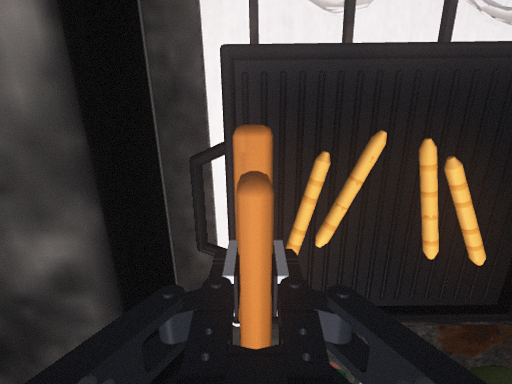

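The wrist view shows the rake behind all four sticks, which lie from (290,250) to (480,262). The griddle's right lip edge runs from (225,47) to (510,43), and its back-right corner is at (222,47).

```bash
python3 - <<'E'
from tr import *
for z in(.066,.07): print(onplane("wrist",[(222,47),(510,43)],z).round(4).tolist())
print("ribs",onplane("wrist",[(246,72),(240,115)],.057).round(4).tolist(),onplane("wrist",[(489,72),(498,300)],.057).round(4).tolist())
P=np.load("w3.npz")["P"]; print("lip z",P[50,300:500:20,2].round(4),"floor",np.median(P[270:300,340:420,2]),np.median(P[80:110,280:360,2]))
E
```

```text
[[0.7092, -0.0047, 0.066], [0.4921, -0.0029, 0.066]]
[[0.7088, -0.004, 0.07], [0.4953, -0.0022, 0.07]]
ribs [[0.6918, 0.0123, 0.057], [0.6979, 0.0455, 0.057]] [[0.496, 0.0163, 0.057], [0.4312, 0.24, 0.057]]
lip z [0.0655 0.066  0.0656 0.0653 0.0661 0.0665 0.0662 0.0666 0.0669 0.0665] floor 0.05079982843202724 0.05084579669885611
```

```bash
python3 - <<'E'
from tr import *
rv=rakerot(-.6,0)[0]*H
for z in(.142,.132): print(goal([.683,.128,z],rv))
E
```

```text
(array([-9.1,  5. , 18.8]), array([-0.1, -0.2, -0.7]))
(array([-9.1,  5. , 28.8]), array([-0.1, -0.2, -0.7]))
```

apply_moves:
  targets:
    - {"rotation":[-0.1,-0.2,-0.7],"offset":[-9,5,10],"gripper":10}
    - {"rotation":[-0.1,-0.2,-0.7],"offset":[-9,5,19],"gripper":10}
    - {"rotation":[-0.1,-0.2,-0.7],"offset":[-9,5,22],"gripper":10}
    - {"rotation":[-0.1,-0.2,-0.7],"offset":[-9,5,24],"gripper":10}
    - {"rotation":[-0.1,-0.2,-0.7],"offset":[-9,5,24],"gripper":10}

```text
time_s: 12.7
tcp_pos: [0.6809, 0.1278, 0.135]
eef_rot: [3.136, -0.002, -1.58]
force: [-5.0, -2.7, 5.9]
gripper_width: 0.0168
gripper_force: 94.1
```

apply_moves:
  targets:
    - {"rotation":[0,0,0],"offset":[0,0,1],"gripper":10}
    - {"rotation":[0,0,0],"offset":[0,0,2],"gripper":10}
    - {"rotation":[0,0,0],"offset":[0,0,2],"gripper":10}

```text
time_s: 13.0
tcp_pos: [0.6815, 0.128, 0.1346]
eef_rot: [3.138, -0.002, -1.58]
force: [-6.5, -3.2, 14.1]
gripper_width: 0.016
gripper_force: 94.7
```

apply_moves:
  targets:
    - {"rotation":[0,0,0],"offset":[0,1,-3],"gripper":10}
    - {"rotation":[0,0,0],"offset":[0,10,-3],"gripper":10}
    - {"rotation":[0,0,0],"offset":[0,20,-3],"gripper":10}
    - {"rotation":[0,0,0],"offset":[0,30,-3],"gripper":10}
    - {"rotation":[0,0,0],"offset":[0,40,-3],"gripper":10}
    - {"rotation":[0,0,0],"offset":[0,50,-3],"gripper":10}
    - {"rotation":[0,0,0],"offset":[0,60,-3],"gripper":10}
    - {"rotation":[0,0,0],"offset":[0,70,-3],"gripper":10}
    - {"rotation":[0,0,0],"offset":[0,80,-3],"gripper":10}
    - {"rotation":[0,0,0],"offset":[0,90,-3],"gripper":10}
    - {"rotation":[0,0,0],"offset":[0,100,-3],"gripper":10}
    - {"rotation":[0,0,0],"offset":[0,110,-3],"gripper":10}

```text
time_s: 14.2
tcp_pos: [0.5724, 0.1291, 0.1359]
eef_rot: [3.141, -0.0, -1.58]
force: [15.6, -0.7, 3.6]
gripper_width: 0.0161
gripper_force: 95.5
```

```bash
python3 - <<'E'
from tr import *
s=read_state(); print(np.round(s["qpos"],2),s["gripper_width"],s["force"],tool()[0],tool()[1].as_euler('xyz',degrees=True))
p,d=get_image("top");w,_=get_image("wrist")
cv2.imwrite("pics/t1.png",np.hstack([cv2.resize(p[135:250,180:280],None,fx=4,fy=4,interpolation=3),cv2.resize(w,(400,300)).repeat(1,0)[:460] if 0 else cv2.copyMakeBorder(cv2.resize(w,(400,300)),0,160,0,0,0)]))
E
```

```text
[ 0.48  0.74 -1.16  1.8   0.75  1.12  2.19] 0.016119432153333068 [15.60274209 -0.73026824  3.5905211 ] [0.57243565 0.12912768 0.13589437] [ 1.79983548e+02 -1.92596025e-03 -9.05104192e+01]
```

View pics/t1.png

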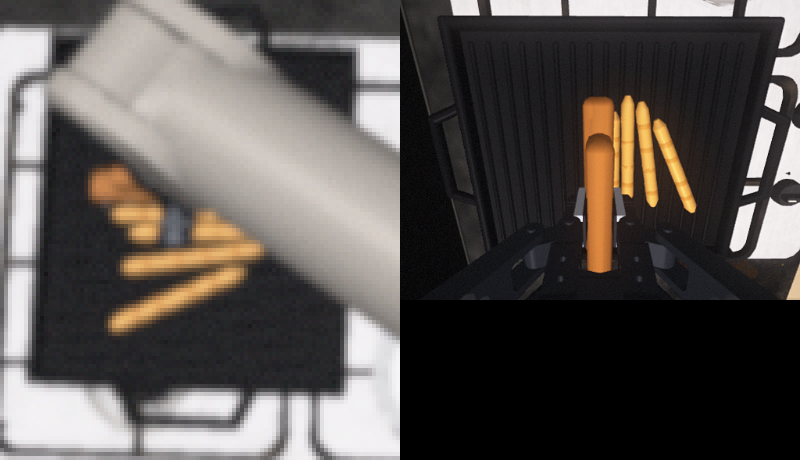

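Left panel (top view): two sticks already straight at the tines, the other two still askew ahead. The right panel (wrist view) shows the same. I continue the pull.

apply_moves:
  targets:
    - {"rotation":[0,0,0],"offset":[0,8,-1],"gripper":10}
    - {"rotation":[0,0,0],"offset":[0,16,-1],"gripper":10}
    - {"rotation":[0,0,0],"offset":[0,24,-1],"gripper":10}
    - {"rotation":[0,0,0],"offset":[0,32,-1],"gripper":10}
    - {"rotation":[0,0,0],"offset":[0,40,-1],"gripper":10}
    - {"rotation":[0,0,0],"offset":[0,48,-1],"gripper":10}
    - {"rotation":[0,0,0],"offset":[0,55,-1],"gripper":10}
    - {"rotation":[0,0,0],"offset":[0,62,-1],"gripper":10}
    - {"rotation":[0,0,0],"offset":[0,69,-1],"gripper":10}
    - {"rotation":[0,0,0],"offset":[0,75,-1],"gripper":10}

```text
time_s: 15.3
tcp_pos: [0.4953, 0.1296, 0.1362]
eef_rot: [3.136, -0.001, -1.58]
force: [-0.3, -0.3, -2.9]
gripper_width: 0.0162
gripper_force: 92.4
```

```bash
cat > look.py <<'E'
from tr import *
import sys
s=read_state(); print(s["time_s"],np.round(s["qpos"],2),np.round(s["force"],1),tool()[0].round(4))
w,d=get_image("wrist"); P=pts("wrist",d)
hsv=cv2.cvtColor(w,cv2.COLOR_BGR2HSV); m=cv2.inRange(hsv,(10,110,110),(30,255,255)); 
cv2.imwrite(f"pics/{sys.argv[1]}.png",w)
c=np.array([.56,.128]); a=np.radians(-.6); ex=np.array([np.cos(a),np.sin(a)]);ey=np.array([-ex[1],ex[0]])
n,l,st,ce=cv2.connectedComponentsWithStats(m)
for i in range(1,n):
    if st[i,4]>150:
        W=onplane("wrist",np.argwhere(l==i)[:,::-1],.07); g=np.c_[(W[:,:2]-c)@ex,(W[:,:2]-c)@ey]*1e3; b=cv2.minAreaRect(g.astype(np.float32)); print(st[i,:4],np.round(b[0],1),np.round(b[1],1),round(b[2],1),"z",np.percentile(P[l==i][:,2],80).round(4))
E
python3 look.py w4
```

```text
15.3 [ 0.54  0.65 -1.22  1.97  0.71  1.05  2.12] [-0.3 -0.3 -2.9] [0.4953 0.1296 0.1362]
[234 121 101 228] [-87.9  36.5] [ 73.5 212.6] 0.2 z 0.1594
```

View pics/w4.png

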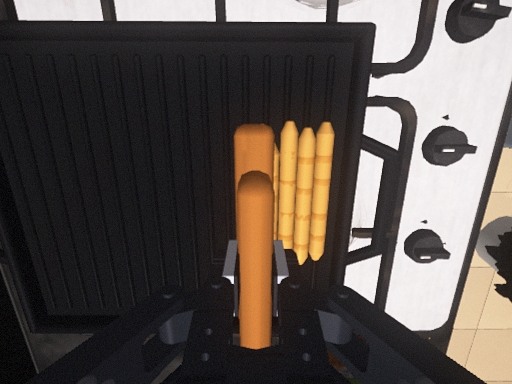

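All four sticks lie almost straight in front of the tines (u≈280–325), with the front lip at u≈345. A little more pull is needed.

apply_moves:
  targets:
    - {"rotation":[0,0,0],"offset":[0,3,0],"gripper":10}
    - {"rotation":[0,0,0],"offset":[0,6,0],"gripper":10}
    - {"rotation":[0,0,0],"offset":[0,8,0],"gripper":10}
    - {"rotation":[0,0,0],"offset":[0,10,0],"gripper":10}
    - {"rotation":[0,0,0],"offset":[0,10,0],"gripper":10}

```text
time_s: 15.85
tcp_pos: [0.4864, 0.1298, 0.1366]
eef_rot: [3.137, -0.001, -1.58]
force: [0.7, 0.3, -2.2]
gripper_width: 0.0163
gripper_force: 92.4
```

apply_moves:
  targets:
    - {"rotation":[0,0,0],"offset":[0,2,0],"gripper":10}
    - {"rotation":[0,0,0],"offset":[0,3,0],"gripper":10}
    - {"rotation":[0,0,0],"offset":[0,3,0],"gripper":10}

```text
time_s: 16.15
tcp_pos: [0.4839, 0.1299, 0.1368]
eef_rot: [3.138, -0.0, -1.58]
force: [-0.1, -0.5, -2.0]
gripper_width: 0.0161
gripper_force: 92.5
```

apply_moves:
  targets:
    - {"rotation":[0,0,0],"offset":[0,1.5,0],"gripper":10}
    - {"rotation":[0,0,0],"offset":[0,3,0],"gripper":10}
    - {"rotation":[0,0,0],"offset":[0,3,0],"gripper":10}

```text
time_s: 16.45
tcp_pos: [0.4807, 0.13, 0.1368]
eef_rot: [3.138, -0.0, -1.58]
force: [0.7, 0.8, -2.2]
gripper_width: 0.0164
gripper_force: 92.4
```

apply_moves:
  targets:
    - {"rotation":[0,0,0],"offset":[0,1.5,0],"gripper":10}
    - {"rotation":[0,0,0],"offset":[0,3,0],"gripper":10}
    - {"rotation":[0,0,0],"offset":[0,3,0],"gripper":10}

```text
time_s: 16.75
tcp_pos: [0.4778, 0.13, 0.1368]
eef_rot: [3.138, -0.0, -1.58]
force: [-0.2, 0.0, -2.3]
gripper_width: 0.0164
gripper_force: 92.4
```

```bash
cat > prof.py <<'E'
from tr import *
w,d=get_image("wrist"); P=pts("wrist",d)
hsv=cv2.cvtColor(w,cv2.COLOR_BGR2HSV)
# height map of region in world grid: median z
c=np.array([.56,.128]); a=np.radians(-.6); ex=np.array([np.cos(a),np.sin(a)]);ey=np.array([-ex[1],ex[0]])
g=np.dstack([(P[...,:2]-c)@ex,(P[...,:2]-c)@ey])*1e3
for y in(50,30,10,-10,-30,-50):
    m=(np.abs(g[...,1]-y)<4)&(g[...,0]>-155)&(g[...,0]<-60)&(P[...,2]<.085)
    xs=np.round(g[...,0][m]/4).astype(int); z=P[...,2][m]*1e3
    print(y,[(int(k*4),int(round(np.median(z[xs==k])))) for k in np.unique(xs)])
E
python3 prof.py; cat /dev/null
```

```text
50 [(-156, 63), (-152, 63), (-148, 63), (-144, 65), (-140, 64), (-136, 58), (-132, 60), (-128, 58), (-124, 49), (-120, 60)]
30 [(-148, 64), (-144, 65), (-140, 64), (-136, 61), (-132, 63), (-128, 62), (-124, 59), (-120, 62), (-116, 63), (-112, 70), (-108, 72), (-100, 67), (-68, 49), (-64, 49), (-60, 50)]
10 [(-148, 64), (-144, 65), (-140, 64), (-136, 61), (-132, 63), (-128, 62), (-124, 60), (-120, 62), (-116, 63), (-112, 70), (-108, 72), (-104, 72), (-100, 69), (-64, 49), (-60, 49)]
-10 [(-148, 64), (-144, 65), (-140, 64), (-136, 61), (-132, 63), (-128, 62), (-124, 59), (-120, 62), (-116, 63), (-112, 70), (-108, 72), (-104, 72), (-100, 69), (-64, 49), (-60, 50)]
-30 [(-148, 64), (-144, 65), (-140, 64), (-136, 61), (-132, 63), (-128, 62), (-124, 59), (-120, 62), (-116, 63), (-112, 70), (-108, 72), (-104, 72), (-100, 69), (-96, 71), (-64, 49), (-60, 50)]
-50 [(-156, 63), (-152, 63), (-148, 63), (-144, 65), (-140, 64), (-136, 61), (-132, 63), (-128, 62), (-124, 59), (-120, 62), (-116, 63), (-112, 69), (-108, 72), (-104, 72), (-100, 68), (-64, 49), (-60, 49)]
```

The height profile shows two sticks seated at −132 and −117 mm and the third lifted, so I have squeezed them. I'll ease the rake back.

apply_moves:
  targets:
    - {"rotation":[0,0,0],"offset":[0,-5,0],"gripper":10}
    - {"rotation":[0,0,0],"offset":[0,-12,0],"gripper":10}
    - {"rotation":[0,0,0],"offset":[0,-22,0],"gripper":10}
    - {"rotation":[0,0,0],"offset":[0,-34,0],"gripper":10}
    - {"rotation":[0,0,0],"offset":[0,-46,0],"gripper":10}
    - {"rotation":[0,0,0],"offset":[0,-46,0],"gripper":10}

```text
time_s: 17.4
tcp_pos: [0.5262, 0.1296, 0.1366]
eef_rot: [3.139, 0.001, -1.582]
force: [-0.9, 0.1, -1.8]
gripper_width: 0.0163
gripper_force: 92.5
```

```bash
python3 prof.py; date
```

```text
50 [(-156, 63), (-152, 63), (-148, 64), (-144, 65), (-140, 62), (-136, 60), (-132, 60), (-128, 50), (-120, 61), (-116, 61), (-112, 50), (-108, 51), (-104, 50), (-100, 60), (-96, 59), (-92, 51), (-88, 61), (-84, 63), (-80, 63), (-76, 60), (-72, 50), (-68, 49), (-64, 48)]
30 [(-148, 64), (-144, 65), (-140, 63), (-136, 62), (-132, 63), (-128, 62), (-124, 58), (-120, 62), (-116, 63), (-112, 60), (-108, 51), (-104, 61), (-100, 63), (-96, 63), (-92, 59), (-88, 60), (-84, 63), (-80, 63), (-76, 59), (-72, 50), (-68, 49), (-64, 49), (-60, 51)]
10 [(-148, 65), (-144, 65), (-140, 63), (-136, 62), (-132, 63), (-128, 61), (-124, 58), (-120, 62), (-116, 63), (-112, 59), (-108, 51), (-104, 61), (-100, 63), (-96, 63), (-92, 59), (-88, 60), (-84, 62), (-80, 63), (-76, 59), (-72, 50), (-68, 49), (-64, 49), (-60, 51)]
-10 [(-148, 65), (-144, 65), (-140, 63), (-136, 62), (-132, 63), (-128, 62), (-124, 58), (-120, 62), (-116, 63), (-112, 60), (-108, 51), (-104, 61), (-100, 62), (-96, 63), (-92, 59), (-88, 60), (-84, 63), (-80, 63), (-76, 60), (-72, 49), (-68, 49), (-64, 49), (-60, 50)]
-30 [(-148, 65), (-144, 65), (-140, 64), (-136, 62), (-132, 63), (-128, 62), (-124, 58), (-120, 62), (-116, 63), (-112, 60), (-108, 51), (-104, 61), (-100, 62), (-96, 63), (-92, 59), (-88, 60), (-84, 63), (-80, 63), (-76, 59), (-72, 50), (-68, 49), (-64, 49), (-60, 50)]
-50 [(-156, 63), (-152, 63), (-148, 64), (-144, 65), (-140, 64), (-136, 62), (-132, 63), (-128, 62), (-124, 58), (-120, 62), (-116, 63), (-112, 60), (-108, 51), (-104, 60), (-100, 62), (-96, 63), (-92, 59), (-88, 50), (-84, 60), (-80, 59), (-76, 52), (-72, 50), (-68, 49), (-64, 49), (-60, 50)]
Thu Dec  3 14:46:24 UTC 2026
```

All four sticks are now down in grooves at x = −132, −117, −100 and −83 mm, with their tops level. Next I return the rake.

```bash
python3 - <<'E'
from tr import *
q=np.array(read_state()["qpos"]); Wb=[(np.array([.53,.13,.29]),rv),(np.array([.66,-.08,.33]),rv),(np.array([.58,-.28,.34]),rakerot(-16.6,15)[0]*H),(hp+M[:,2]*.14+M[:,0]*.0025,hr),(hp+M[:,0]*.0025+M[:,2]*.012,hr),(hp,hr)]
n=[5,7,7,8,5,3]
o=sim(q,sum([[w]*k for w,k in zip(Wb,n)],[]),n=3); c=np.cumsum(n)-1
for i,w in zip(c,Wb): print(o[i].round(2),margin(o[i]).round(2),np.linalg.norm(err(o[i],*w)).round(4),goal(*w))
print(min(margin(x) for x in o))
E
```

```text
[ 0.63  0.54 -1.35  1.73  0.54  1.32  2.3 ] 0.06 0.0 (array([  -0.4,   -4.2, -153.3]), array([0.1, 0. , 0. ]))
[ 0.77  0.69 -1.26  1.4   0.65  1.51  2.68] 0.15 0.0 (array([ 208.3, -136.2, -193.8]), array([0.1, 0. , 0. ]))
[ 1.33  0.54 -1.36  1.65  0.64  1.16  2.72] 0.05 0.0 (array([ 409. ,  -58.2, -203.7]), array([15. ,  2.1, 15.9]))
[ 1.62  0.46 -1.21  2.16  0.98  0.31  2.56] 0.14 0.0 (array([470.7,  29.6, -58.3]), array([35. ,  5. , 15.6]))
[ 1.17  0.61 -0.77  2.09  1.7   0.22  1.85] 0.05 0.0 (array([491.1, -41.2,  46.4]), array([35. ,  5. , 15.6]))
[ 1.18  0.65 -0.79  2.08  1.76  0.25  1.8 ] 0.08 0.0 (array([492.4, -45.9,  57.6]), array([35. ,  5. , 15.6]))
0.014271202472217442
```

apply_moves:
  targets:
    - {"rotation":[0,0,0],"offset":[0,-4,-40],"gripper":10}
    - {"rotation":[0,0,0],"offset":[0,-4,-85],"gripper":10}
    - {"rotation":[0,0,0],"offset":[0,-10,-130],"gripper":10}
    - {"rotation":[0,0,0],"offset":[20,-40,-165],"gripper":10}
    - {"rotation":[0,0,0],"offset":[50,-70,-185],"gripper":10}
    - {"rotation":[0,0,0],"offset":[90,-100,-194],"gripper":10}
    - {"rotation":[0,0,0],"offset":[130,-125,-194],"gripper":10}
    - {"rotation":[0,0,0],"offset":[170,-136,-194],"gripper":10}
    - {"rotation":[0,0,0],"offset":[208,-136,-194],"gripper":10}
    - {"rotation":[15,2.1,15.9],"offset":[409,-58,-204],"gripper":10}
    - {"rotation":[15,2.1,15.9],"offset":[409,-58,-204],"gripper":10}
    - {"rotation":[15,2.1,15.9],"offset":[409,-58,-204],"gripper":10}
    - {"rotation":[15,2.1,15.9],"offset":[409,-58,-204],"gripper":10}
    - {"rotation":[15,2.1,15.9],"offset":[409,-58,-204],"gripper":10}
    - {"rotation":[15,2.1,15.9],"offset":[409,-58,-204],"gripper":10}
    - {"rotation":[15,2.1,15.9],"offset":[409,-58,-204],"gripper":10}
    - {"rotation":[15,2.1,15.9],"offset":[409,-58,-204],"gripper":10}
    - {"rotation":[15,2.1,15.9],"offset":[409,-58,-204],"gripper":10}

```text
time_s: 19.25
tcp_pos: [0.5797, -0.2776, 0.3407]
eef_rot: [-2.881, -0.001, -1.856]
force: [0.8, 0.3, -1.5]
gripper_width: 0.016
gripper_force: 92.4
```

```bash
python3 - <<'E'
from tr import *
q=np.array(read_state()["qpos"]); Wb=[(hp+M[:,2]*.14+M[:,0]*.0025,hr),(hp+M[:,0]*.0025+M[:,2]*.012,hr),(hp,hr)]
n=[7,6,3]
o=sim(q,sum([[w]*k for w,k in zip(Wb,n)],[]),n=3); c=np.cumsum(n)-1
for i,w in zip(c,Wb): print(o[i].round(2),margin(o[i]).round(2),goal(*w))
print(q.round(2),min(margin(x) for x in o))
E
```

```text
[ 1.6   0.44 -1.17  2.16  0.94  0.29  2.59] 0.12 (array([ 85.2, 102.5, 123.9]), array([20.2,  0.1,  0.4]))
[ 1.16  0.6  -0.76  2.09  1.7   0.21  1.84] 0.04 (array([ 85.5,  58.5, 244.1]), array([20.2,  0.1,  0.4]))
[ 1.17  0.64 -0.78  2.08  1.77  0.24  1.79] 0.07 (array([ 85.5,  56.7, 256.2]), array([20.2,  0.1,  0.4]))
[ 1.32  0.51 -1.33  1.65  0.61  1.14  2.74] 0.012936897378864526
```

apply_moves:
  targets:
    - {"rotation":[20.2,0.1,0.4],"offset":[85,102,80],"gripper":10}
    - {"rotation":[20.2,0.1,0.4],"offset":[85,102,80],"gripper":10}
    - {"rotation":[20.2,0.1,0.4],"offset":[85,102,80],"gripper":10}
    - {"rotation":[20.2,0.1,0.4],"offset":[85,102,124],"gripper":10}
    - {"rotation":[20.2,0.1,0.4],"offset":[85,102,124],"gripper":10}
    - {"rotation":[20.2,0.1,0.4],"offset":[85,102,124],"gripper":10}
    - {"rotation":[20.2,0.1,0.4],"offset":[85,102,124],"gripper":10}

```text
time_s: 19.95
tcp_pos: [0.493, -0.3411, 0.1959]
eef_rot: [-2.527, 0.0, -1.863]
force: [0.9, 0.2, 0.1]
gripper_width: 0.0162
gripper_force: 92.5
```

```bash
python3 - <<'E'
from tr import *
print(np.round(read_state()["joint_vel"],3))
for w in [(hp+M[:,0]*.0025+M[:,2]*.04,hr),(hp+M[:,0]*.0025+M[:,2]*.012,hr),(hp,hr)]: print(goal(*w))
E
```

```text
[ 0.006 -0.01  -0.051 -0.041 -0.003 -0.005 -0.001]
(array([ -0. ,   2.5, 100. ]), array([-0.1, -0. , -0. ]))
(array([-1.00e-01,  2.60e+00,  1.28e+02]), array([-0.1, -0. , -0. ]))
(array([-1.0e-01,  5.1e+00,  1.4e+02]), array([-0.1, -0. , -0. ]))
```

apply_moves:
  targets:
    - {"rotation":[0,0,0],"offset":[0,2.5,30],"gripper":10}
    - {"rotation":[0,0,0],"offset":[0,2.5,60],"gripper":10}
    - {"rotation":[0,0,0],"offset":[0,2.5,85],"gripper":10}
    - {"rotation":[0,0,0],"offset":[0,2.5,105],"gripper":10}
    - {"rotation":[0,0,0],"offset":[0,2.6,120],"gripper":10}
    - {"rotation":[0,0,0],"offset":[0,2.6,128],"gripper":10}
    - {"rotation":[0,0,0],"offset":[0,3.5,134],"gripper":10}
    - {"rotation":[0,0,0],"offset":[0,5,139],"gripper":10}
    - {"rotation":[0,0,0],"offset":[0,5,139.5],"gripper":10}
    - {"rotation":[0,0,0],"offset":[0,5,139.5],"gripper":10}

```text
time_s: 20.95
tcp_pos: [0.566, -0.3644, 0.0796]
eef_rot: [-2.525, 0.001, -1.864]
force: [5.4, -0.3, -0.8]
gripper_width: 0.0163
gripper_force: 92.2
```

```bash
python3 - <<'E'
from tr import *
print(goal(hp,hr),np.round(read_state()["qpos"],2))
E
```

```text
(array([-1.4,  0.7,  0.8]), array([-0.2, -0. , -0.1])) [ 1.19  0.65 -0.8   2.09  1.79  0.26  1.77]
```

Within 1.5 mm of home. I'll release, opening to 50 mm as before, then back straight out.

apply_moves:
  targets:
    - {"rotation":[0,0,0],"offset":[0,0,0],"gripper":25}
    - {"rotation":[0,0,0],"offset":[0,0,0],"gripper":40}
    - {"rotation":[0,0,0],"offset":[0,0,0],"gripper":50}
    - {"rotation":[0,0,0],"offset":[0,0,0],"gripper":50}
    - {"rotation":[0,0,0],"offset":[0,0,0],"gripper":50}
    - {"rotation":[0,0,0],"offset":[0,0,-15],"gripper":50}
    - {"rotation":[0,0,0],"offset":[0,0,-35],"gripper":50}
    - {"rotation":[0,0,0],"offset":[0,0,-65],"gripper":50}
    - {"rotation":[0,0,0],"offset":[0,0,-100],"gripper":50}
    - {"rotation":[0,0,0],"offset":[0,0,-130],"gripper":50}
    - {"rotation":[0,0,0],"offset":[0,0,-130],"gripper":50}
    - {"rotation":[0,0,0],"offset":[0,0,-130],"gripper":50}

```text
time_s: 22.15
tcp_pos: [0.4915, -0.3442, 0.1844]
eef_rot: [-2.528, -0.0, -1.869]
force: [-0.3, 0.0, -1.0]
gripper_width: 0.0502
gripper_force: 0.0
```

```bash
python3 - <<'E'
from tr import *
w,d=get_image("wrist"); P=pts("wrist",d); G=np.array([.5564,-.3602,.0932]); q=(P-G)@M
hsv=cv2.cvtColor(w,cv2.COLOR_BGR2HSV); m=cv2.inRange(hsv,(5,100,60),(20,255,255))>0
m&=(np.abs(q)<[.03,.08,.06]).all(-1); k=q[m&(q[...,2]>-.02)];print(len(k));print([np.percentile(k[:,i],[1,10,50,90,99]).round(4).tolist() for i in range(3)])
p,_=get_image("top"); cv2.imwrite("pics/end.png",np.hstack([cv2.resize(w,(400,300)),cv2.resize(p[130:255,170:403],(400,300)) ]))
p0=np.load("top.npz")["p"]; dd=cv2.absdiff(p,p0)[222:240,352:374].mean(); print("jar diff",dd)
E
```

```text
1980
[[-0.0088, -0.0076, -0.0003, 0.0066, 0.0086], [-0.0513, -0.0438, -0.0049, 0.0414, 0.0533], [-0.0083, 0.0012, 0.0051, 0.0066, 0.0075]]
jar diff 5.896464646464646
```

View pics/end.png

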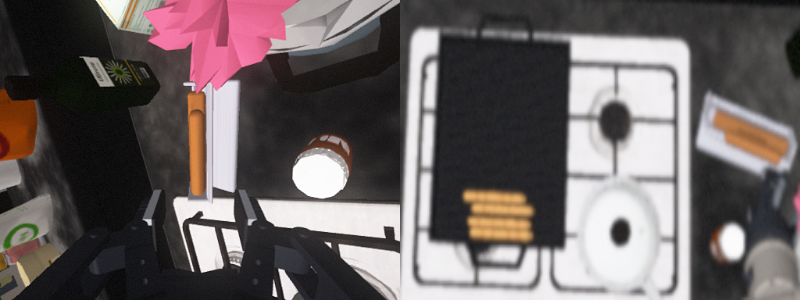

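The final picture shows the rake back in its stand within 2 mm of where it started and four parallel sticks at the front edge. The small jar looks unmoved. Handing in.

```bash
python3 -c "
from rig import *
print(job_done())"
```

```text
the job is handed in; nothing more can be done
None
```

I handed in the job at about 22 s of arm time: all four breadsticks lie straight in their own grooves at the front edge, and the rake is released in its stand within about 2 mm of where it started. The hand-in returned no verdict. I checked only the small jar at the end, and it had not visibly moved; I did not re-check the pickle jar and spice shaker.

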